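# Cure the lacquered birds under the lamp hood

## Task

Cure all the carved wooden birds: bring the empty carrier to the loading station at the left end of its rail until it sits in the detent, and set every bird upright in the tray. Then push the carrier to the middle detent under the lamp hood, take the key from its stand, insert it fully in the switch on the hood, turn it a quarter turn clockwise and leave the lamp on for three seconds, and turn it back off while the carrier is still there (the lamp must never be on without the carrier under it). After that push the carrier with all its birds on to the detent at the right end and put the key back fully in its stand, without disturbing the other things on the bench.

Things in the scene. Friction and masses are not known exactly. Their poses are not given: they have to be found in the camera images.
- line: fixed curing line: wooden base board 250 (x) x 560 (y) mm with two steel rods along y and an aluminium lamp hood over the middle. Origin at the centre of the board's underside, z up; +y is its left (loading) end, -x faces the robot
- hood (a point): centre of the upper face of the hood roof, 155 mm above the bench, axes as the line's. The roof is 150 (x) x 120 (y) x 30 mm, underside 125 mm above the bench, on two posts at its far edge (67 mm in +x from here, y -50 and +50); open toward the robot and at both ends
- carrier (a joint): carrier position along the rail, m, growing toward the line's -y (right): 0 loading station, 0.175 lamp station (under the hood), 0.350 exit station; stops at -0.008 and 0.358. At each a spring plunger drops between two ridges, pulls in from about 5 mm either side and takes about 4 N to leave or pass; elsewhere the carrier stays where left (1 N friction)
- tray_floor (a point): centre of the top of the carrier's tray floor, 34 mm above the bench, axes as the line's, moving with the carrier. Tray 136 (x) x 176 (y) mm inside, rim 10 mm high and 4 thick. Four birds fit, long axes along y, centres at x -34 and +34, y -44 and +44 mm. 91 mm are free under the hood
- post (a point): point on the axis of the carrier's push post, 22 mm below its top: upright dark wooden post, diameter 18, from 34 to 94 mm above the bench, on a flat steel arm, 125 mm from the tray centre toward the robot, outside the hood; axes as the line's. Push it or pinch it from above
- switch (a joint): angle of the brass key switch on the hood roof: 0 = lamp off; grows clockwise seen from above to the stop at 1.571 = on; stays where left (friction 0.06 N m)
- slot (a point): centre of the mouth of the key slot, on top of the 36 mm square, 30 mm high brass switch barrel, 185 mm above the bench. Slot 21 mm along this point's x, 9 mm along its y, 30 mm deep, mouth chamfered 2 mm; the axes turn with the switch (parallel to the line's at 0)
- key: loose key, 73 mm high: steel blade down, 18 (x) x 6 (y) x 28 mm, its lowest 6 mm narrower; above it a black grip 42 (x) x 10 (y) x 45 mm high whose underside is the shoulder. Origin at the blade's lower tip, z up. 60 g. Fully in, the shoulder rests on the slot's mouth. Fits either way round, with about 0.16 rad of play each way. Starts upright, fully in its stand
- stand: fixed wooden key stand, 70 (x) x 60 (y) x 40 mm high, origin at the centre of its underside; in its top a central slot 21 (x) x 9 (y) mm, 34 mm deep, mouth chamfered 2 mm. With the key fully in, the key's origin is 12 mm above the stand's
- bird0: carved bird of bare wood on a flat wooden plinth 74 long (x) x 50 wide (y) x 8 mm; on it the flat-sided body 66 (x) x 34 (y) mm, up to 48 mm high; round head (radius 15) at +x, 71 mm high; tail at -x, 56 mm high; 84 mm long overall. Origin: centre of the flat underside, z up when upright. About 80 g. 2 to 4 like birds; absent ones read None
- bird1: carved bird of bare wood on a flat wooden plinth 74 long (x) x 50 wide (y) x 8 mm; on it the flat-sided body 66 (x) x 34 (y) mm, up to 48 mm high; round head (radius 15) at +x, 71 mm high; tail at -x, 56 mm high; 84 mm long overall. Origin: centre of the flat underside, z up when upright. About 80 g. 2 to 4 like birds; absent ones read None
- bird2: carved bird of bare wood on a flat wooden plinth 74 long (x) x 50 wide (y) x 8 mm; on it the flat-sided body 66 (x) x 34 (y) mm, up to 48 mm high; round head (radius 15) at +x, 71 mm high; tail at -x, 56 mm high; 84 mm long overall. Origin: centre of the flat underside, z up when upright. About 80 g. 2 to 4 like birds; absent ones read None
- bird3: carved bird of bare wood on a flat wooden plinth 74 long (x) x 50 wide (y) x 8 mm; on it the flat-sided body 66 (x) x 34 (y) mm, up to 48 mm high; round head (radius 15) at +x, 71 mm high; tail at -x, 56 mm high; 84 mm long overall. Origin: centre of the flat underside, z up when upright. About 80 g. 2 to 4 like birds; absent ones read None
- sanding_block: bystander: loose cork block 70 x 45 x 30 mm lying on the bench in front of the line; origin at the centre of its underside
- chisel: bystander: hand tool 200 mm long lying right of the line; origin under its centre
Things that resemble listed ones, but are neither listed nor needed, are in the scene too. Leave any red or turquoise look-alike of the bird1 alone. What is shaped like the stand but turquoise is not meant.

How it is judged (in metres and radians):
On the way, in this order (a step that is already met when the one before it is completed fails the run):
1. the carrier is in the loading detent with every bird upright in its tray (value of joint carrier between -0.005 and 0.005 m and x of bird0 in the frame of tray_floor between -0.066 and 0.066 m and y of bird0 in the frame of tray_floor between -0.086 and 0.086 m and z of bird0 in the frame of tray_floor between -0.006 and 0.006 m and angle between each of bird0, bird1, bird2, bird3's own z axis and vertical below 0.2 rad and x of bird1 in the frame of tray_floor between -0.066 and 0.066 m and y of bird1 in the frame of tray_floor between -0.086 and 0.086 m and z of bird1 in the frame of tray_floor between -0.006 and 0.006 m and x of bird2 in the frame of tray_floor between -0.066 and 0.066 m and y of bird2 in the frame of tray_floor between -0.086 and 0.086 m and z of bird2 in the frame of tray_floor between -0.006 and 0.006 m and x of bird3 in the frame of tray_floor between -0.066 and 0.066 m and y of bird3 in the frame of tray_floor between -0.086 and 0.086 m and z of bird3 in the frame of tray_floor between -0.006 and 0.006 m and contact force between the fingers and bird0 below 0.1 N and contact force between the fingers and bird1 below 0.1 N and contact force between the fingers and bird2 below 0.1 N and contact force between the fingers and bird3 below 0.1 N), for 0.2 s.
2. the carrier is in the lamp detent under the hood with every bird in it (value of joint carrier between 0.17 and 0.18 m and x of bird0 in the frame of tray_floor between -0.066 and 0.066 m and y of bird0 in the frame of tray_floor between -0.086 and 0.086 m and z of bird0 in the frame of tray_floor between -0.006 and 0.006 m and angle between each of bird0, bird1, bird2, bird3's own z axis and vertical below 0.2 rad and x of bird1 in the frame of tray_floor between -0.066 and 0.066 m and y of bird1 in the frame of tray_floor between -0.086 and 0.086 m and z of bird1 in the frame of tray_floor between -0.006 and 0.006 m and x of bird2 in the frame of tray_floor between -0.066 and 0.066 m and y of bird2 in the frame of tray_floor between -0.086 and 0.086 m and z of bird2 in the frame of tray_floor between -0.006 and 0.006 m and x of bird3 in the frame of tray_floor between -0.066 and 0.066 m and y of bird3 in the frame of tray_floor between -0.086 and 0.086 m and z of bird3 in the frame of tray_floor between -0.006 and 0.006 m), for 0.2 s.
3. the key is fully in the switch and has turned it on, and the lamp is left on with the carrier under it (value of joint carrier between 0.167 and 0.183 m and horizontal distance between key and slot below 0.006 m and z of key in the frame of slot below -0.018 m and angle between key's own z axis and vertical below 0.2 rad and value of joint switch above 1.2 rad), for 2.5 s.
4. the lamp is turned off again with the carrier still under the hood (value of joint carrier between 0.167 and 0.183 m and value of joint switch below 0.25 rad), for 0.2 s.
5. the carrier is in the exit detent with every bird in it (value of joint carrier between 0.345 and 0.355 m and x of bird0 in the frame of tray_floor between -0.066 and 0.066 m and y of bird0 in the frame of tray_floor between -0.086 and 0.086 m and z of bird0 in the frame of tray_floor between -0.006 and 0.006 m and angle between each of bird0, bird1, bird2, bird3's own z axis and vertical below 0.2 rad and x of bird1 in the frame of tray_floor between -0.066 and 0.066 m and y of bird1 in the frame of tray_floor between -0.086 and 0.086 m and z of bird1 in the frame of tray_floor between -0.006 and 0.006 m and x of bird2 in the frame of tray_floor between -0.066 and 0.066 m and y of bird2 in the frame of tray_floor between -0.086 and 0.086 m and z of bird2 in the frame of tray_floor between -0.006 and 0.006 m and x of bird3 in the frame of tray_floor between -0.066 and 0.066 m and y of bird3 in the frame of tray_floor between -0.086 and 0.086 m and z of bird3 in the frame of tray_floor between -0.006 and 0.006 m), for 0.2 s.
At the end, for the whole second after the job is handed in: The carrier is in the exit detent (within 5 mm) with every bird upright (within 0.2 rad) on the tray floor, at rest; the switch is off (under 0.25 rad) and the key is upright, fully in its stand (within 6 mm sideways, 8 mm of fully in) (all of step 5 and horizontal distance between key and stand below 0.006 m and z of key in the frame of stand below 0.02 m and angle between key's own z axis and vertical below 0.2 rad and value of joint switch below 0.25 rad and linear speed of each of key, bird0, bird1, bird2, bird3 below 0.02 m/s); the robot touches nothing.
It fails at once if the lamp is on (switch beyond 0.7 rad) while the carrier is away from the lamp station (more than 15 mm) (value of joint switch above 0.7 rad and not (value of joint carrier between 0.16 and 0.19 m)).
It fails at once if one of the other things on the bench is knocked away (over 40 mm) (distance of any of sanding_block, chisel from where it was at the start of the episode above 0.04 m).
Of bird0, bird1, bird2, bird3 only 2 to 4 are there at a start; the rules pass over those that are not, and their reading is None.
At some moment in a run one of bird0, bird1, bird2, bird3 may be knocked a few centimetres aside while the robot is not near it.
Once in a run the grip may slacken for a moment while it holds something.
It also fails if it takes over 210 s, if anything falls off the work surface, if the arm or the gripper's body presses on something with over 40 N, if the wrist force passes 120 N, or if a joint passes its speed limit or range.

## Robot

A 6-joint arm with a two-finger parallel gripper is mounted at the origin on the work surface. World frame = base frame: x ahead of the robot, y to its left, z up, the work surface at z = 0. Lengths are in mm, angles in degrees, forces in N, time in s.
With the tool pointing down it reaches from about 300 to 850 mm from the base axis. Payload 4.2 kg.
Tool frame: the origin (TCP) lies midway between the tips of the shut fingers; the grasp point (between the pads) lies 19 mm behind it; z points along the fingers, y is the line along which they close (so a half turn about z gives the same grasp; the last joint's range is limited). The gripper opens to 91 mm and grips with 3 to 60 N. Pads are 32 mm wide; open, the fingers measure 118 mm over their backs; the gripper's body (76 mm by 178 mm) begins 60 mm behind the grasp point.
Start: joints at [-67.838, 18.312, 89.639, -0, 72.044, -1.146], TCP at [227.516, -528.09, 213.976] pointing down, gripper open.
Joint ranges: [-177.97, 177.97], [-48.28, 115.42], [12.27, 149.76], [-77.06, 257.06], [2.81, 150.46], [-146.56, 146.56]. Speed limits (degrees/s): [147.25, 147.25, 180, 180, 180, 180].

## Interface

Orientations are given as [roll, pitch, yaw] about the fixed x, y, z axes, in that order (R = Rz(yaw) Ry(pitch) Rx(roll)).
In Python, from workcell import env gives the robot as it stands.
- The arm moves only by the tool send_rows, never from a script. Its argument "steps" is a list that holds one entry, the list of rows, each a list of 5 numbers: the shift along the tool's x, y, z scaled (see below), then the turn about the tool's z scaled (see below), then the opening, from 0 (shut) to 1 (fully open). In form: [[[dx, dy, dz, yaw, fingers], ...]]. A call has 1 to 5 rows; each row shifts and turns the commanded pose from where the row before left it, along the tool's axes as they then stand; what a row does not reach is not made up. The controller multiplies each number of a shift by 0.04 m and each number of a turn by 0.12 rad. A row lasts 1/12 s, in which the tool goes at most 41.7 mm and 7.16 degrees, less where a joint would pass 70% of its speed; a pose out of reach is approached as far as the arm can. A call with a number of a shift or a turn outside -1 to 1 is refused whole. A call with a gripper value outside its range is refused whole. The fingers move at their own pace and stop on an object; "squeeze" is the grip in N (left out, the last holds). Time passes only in rows, so rows that do not move let the fingers close. It gives the time, the measured TCP pose, the force, the opening and the grip force at its end, in the units of the state.
- env.state(): the state, without advancing time (a new reading comes with each control period).
- env.grab_frame(name): name is "scene" or "top"; returns a dict with "pixels" (420x560x3 uint8, red, green, blue), "depth" (420x560 float32, mm along the optical axis (not along the pixel's ray), 0 where there is no reading), "intrinsics" (3x3 intrinsics, pixels), "cam_to_world" (4x4, takes a point from camera to world coordinates). Camera axes: x right, y down, z forward; pixel columns grow to the right and rows downward; lengths in mm; the calibration is good to about 2 mm. A picture is of the moment at which its call begins.
- env.job_done(): hands the job in; it is judged then, once.
The state is a dict: "time_s": time; "qpos": joint angles; "qvel": joint speeds; "effort": joint torques, N m; "ee_pos": TCP position; "ee_rot": TCP orientation; "force": force on the tool from outside, world axes, zero at the start; "torque": the same for the moment, N m; "gripper_width": finger opening in mm; "gripper_force": force on a finger pad.
Only numpy, scipy, OpenCV 4.12 (cv2) and the standard library are available. Lean on these libraries where they do the work, as an engineer would, in place of code of your own. Each camera call takes 0.05 s, during which the arm holds its last target. There are 200 camera calls.

## Working session

There is one attempt and no reset: what is moved stays moved. The work goes in short steps, Python scripts to look and compute and a tool call to move; the robot and the scene stay as the last step left them, time stands still between calls to the robot, and variables do not carry over. Pictures are saved under pics/ and viewed, at most 14 in all, crops included, and the job is handed in when it is done.

Besides the shell and the picture viewer there is one more tool, called after "Emit:" as a command line: name --argument value ..., lists and objects as JSON in quotes. send_rows: Moves the arm, as the interface text tells. Shifts and turns lie within -1 to 1; 1 stands for 0.04 m of shift or 0.12 rad of turn. Its arguments: {"type":"object","properties":{"steps":{"type":"array"},"squeeze":{"type":"number"}},"required":["steps"]}

```bash
mkdir -p pics; ls
cat > h.py <<'E'
import numpy as np, cv2
from workcell import env
def grab(n):
    f=env.grab_frame(n); return f
def save(f,fn,crop=None,scale=1):
    im=cv2.cvtColor(f["pixels"],cv2.COLOR_RGB2BGR)
    if crop: im=im[crop[1]:crop[3],crop[0]:crop[2]]
    if scale!=1: im=cv2.resize(im,None,fx=scale,fy=scale,interpolation=cv2.INTER_CUBIC)
    cv2.imwrite("pics/"+fn,im)
def cloud(f):
    K=f["intrinsics"];d=f["depth"];h,w=d.shape
    u,v=np.meshgrid(np.arange(w),np.arange(h))
    p=np.stack([(u-K[0,2])/K[0,0]*d,(v-K[1,2])/K[1,1]*d,d],-1)
    T=f["cam_to_world"]; P=p@T[:3,:3].T+T[:3,3]; P[d==0]=np.nan
    return P
E
python3 - <<'E'
from h import *
for n in("top","scene"):
    f=grab(n); save(f,n+"0.png"); print(n,f["intrinsics"],f["cam_to_world"]); np.savez(n+"0.npz",**f)
print(env.state())
E
```

```text
pics
top [[427.09813377   0.         269.93196808]
 [  0.         427.09813377 206.66958624]
 [  0.           0.           1.        ]] [[-1.98137858e-02 -9.97551829e-01  6.70653650e-02  3.93758736e+02]
 [-9.99644210e-01  1.85679585e-02 -1.91490084e-02  1.24105996e+01]
 [ 1.78568614e-02 -6.74209182e-02 -9.97564811e-01  1.27659303e+03]
 [ 0.00000000e+00  0.00000000e+00  0.00000000e+00  1.00000000e+00]]
scene [[454.64841392   0.         274.53296333]
 [  0.         454.64841392 212.68334751]
 [  0.           0.           1.        ]] [[ 5.49947138e-01  5.21318324e-01 -6.52522299e-01  1.39253936e+03]
 [ 8.35174663e-01 -3.49279001e-01  4.24838160e-01 -5.69110758e+02]
 [-6.43641919e-03 -7.78608621e-01 -6.27476842e-01  9.94215961e+02]
 [ 0.00000000e+00  0.00000000e+00  0.00000000e+00  1.00000000e+00]]
{'time_s': 0.1, 'qpos': array([-6.78365390e+01,  1.83468583e+01,  8.96991247e+01, -1.24172584e-03,
        7.20436227e+01, -1.14564991e+00]), 'qvel': array([ 0.05455448, -0.01705186, -0.15151159, -0.05700497, -0.02863758,
       -0.03236319]), 'effort': array([ 5.97638591e-04, -4.13333416e+01, -2.32509416e+01,  7.28709321e-02,
        4.21820325e-02, -7.03099113e-05]), 'ee_pos': array([ 227.34992689, -527.65575334,  213.21755245]), 'ee_rot': array([-1.79910389e+02, -6.11172867e-04,  2.33094942e+01]), 'force': array([-0.21254754,  0.2025375 , -0.43486166]), 'torque': array([-0.03902829, -0.05187899, -0.00027785]), 'gripper_force': 0.0, 'gripper_width': 91.14227153345813}
```

View pics/top0.png

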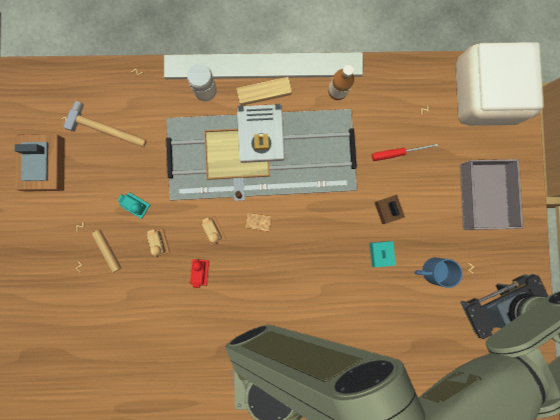

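View pics/scene0.png

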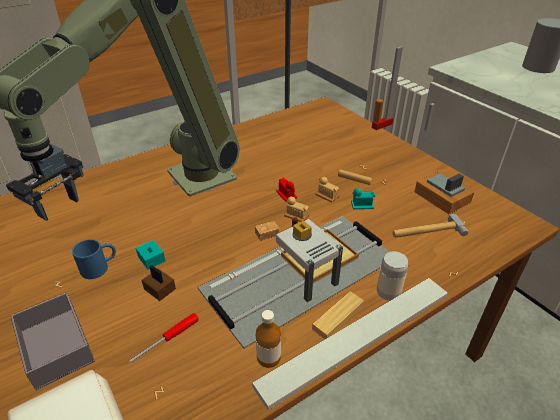

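Top view: bare-wood birds at (155,242) and (210,230). Look-alikes: turquoise at (133,205), red at (199,272), a wooden stick at (106,251) and cork at (258,222). The brown stand holding the key is at (390,208), the turquoise decoy stand at (382,253). Push post at (238,188), with the carrier between loading and lamp. I choose the two bare-wood birds and the brown stand.

Run:
```python
from h import *
f=dict(np.load("top0.npz")); P=cloud(f)
a=cv2.resize(cv2.cvtColor(f["pixels"],cv2.COLOR_RGB2BGR)[200:270,130:230],None,fx=4,fy=4,interpolation=cv2.INTER_CUBIC)
b=cv2.resize(cv2.cvtColor(f["pixels"],cv2.COLOR_RGB2BGR)[95:225,225:410],None,fx=3,fy=3)[:, :]
b=b[:,:]
c=np.zeros((a.shape[0]+b.shape[0],max(a.shape[1],b.shape[1]),3),np.uint8)
c[:a.shape[0],:a.shape[1]]=a
s=dict(np.load("scene0.npz"))
d=cv2.resize(cv2.cvtColor(s["pixels"],cv2.COLOR_RGB2BGR)[165:230,275:313],None,fx=4,fy=4)
c[:d.shape[0],a.shape[1]:a.shape[1]+d.shape[1]]=d
c[a.shape[0]:,:b.shape[1]]=b
cv2.imwrite("pics/crop1.png",c);print(c.shape)
def rep(name,u0,v0,u1,v1,zl,zh):
    Q=P[v0:v1,u0:u1].reshape(-1,3); Q=Q[(Q[:,2]>zl)&(Q[:,2]<zh)]
    if len(Q)<4: print(name,len(Q));return
    r=cv2.minAreaRect(Q[:,:2].astype(np.float32)); print(name,len(Q),"mean",Q.mean(0).round(1),"rect",np.round(r[0],1),np.round(r[1],1),round(r[2],1))
for n,b in(("A",(143,224,172,262)),("B",(197,212,224,248))):
    rep(n+" all",*b,5,90); rep(n+" plinth",*b,4,14); rep(n+" head",*b,58,80);rep(n+" tail",*b,50,57); rep(n+" body",*b,40,80)
rep("roof",230,95,292,165,145,162); rep("barrel",245,125,280,160,178,195)
rep("post",228,176,250,203,80,100); rep("arm+post",228,176,250,203,60,100)
rep("stand",370,190,410,226,33,48); rep("key",370,190,410,226,70,120)
rep("board",160,100,365,205,2,20); rep("tray floor",200,125,275,185,30,37); rep("rim",200,125,275,185,39,50)
rep("rods",160,100,365,205,20,29)
```

```text
(670, 555, 3)
A all 453 mean [381.  315.4  40.9] rect [380.9 315.8] [89.1 74.8] 8.1
A plinth 114 mean [379.7 307.6   7.9] rect [378.1 325.6] [ 80.4 106. ] 88.9
A head 86 mean [358.5 314.6  66.3] rect [359.6 315.6] [28.8 26.2] 56.3
A tail 58 mean [395.2 324.6  52. ] rect [378.1 319.7] [79.6 27.9] 15.4
A body 306 mean [381.2 320.2  53.3] rect [378.9 321.7] [82.  34.6] 15.9
B all 425 mean [412.  158.8  40.7] rect [416.4 165. ] [75.9 98.5] 86.4
B plinth 136 mean [412.3 155.8   7.5] rect [416.6 166.9] [ 77.5 100.7] 89.5
B head 84 mean [391.1 150.8  66.3] rect [391.  151.8] [27.9 25.5] 88.8
B tail 47 mean [424.2 166.5  51.9] rect [410.6 160.8] [77.6 26.7] 31.6
B body 300 mean [411.9 160.7  53. ] rect [410.8 161.1] [78.9 34.5] 26.2
roof 2294 mean [669.8  13.7 154.9] rect [669.3  13.5] [150.8 120.1] 1.8
barrel 167 mean [639.1  12.7 184.9] rect [638.1  12.5] [33.7 36.5] 89.1
post 32 mean [511.6  79.1  93.7] rect [511.7  79.1] [14.6 14.2] 0.5
arm+post 36 mean [510.8  78.9  91.3] rect [511.2  79.2] [14.2 15.3] 87.7
stand 398 mean [ 463.9 -359.7   40.4] rect [ 465.  -362.8] [70.  61.6] 17.2
key 71 mean [ 464.6 -361.    82.2] rect [ 464.7 -362. ] [41.8 12.2] 17.8
board 11115 mean [632.7  -7.1   8.2] rect [646.5   7.1] [619.5 318.5] 89.0
tray floor 1614 mean [623.8 105.9  33.6] rect [625.2  83.9] [160.8 176.9] 1.3
rim 294 mean [625.  113.9  42.9] rect [637.   84.4] [144.6 183.7] 1.7
rods 896 mean [640.9  -0.7  24.1] rect [664.1  18.8] [286.5 569.1] 14.6
```

View pics/crop1.png

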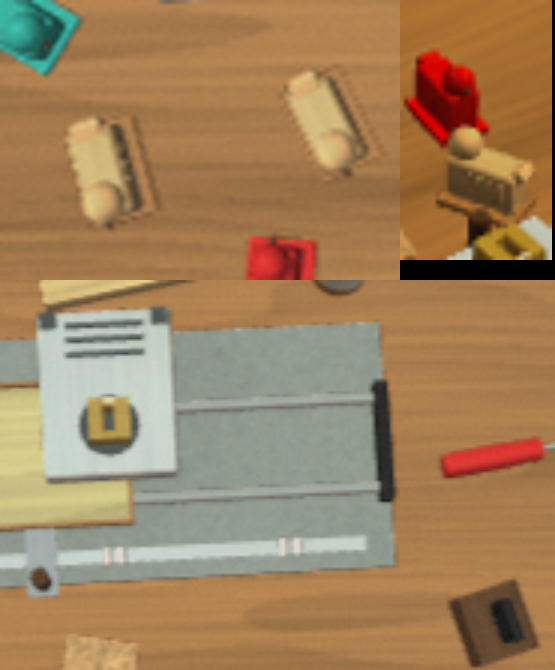

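The crop confirms two upright bare-wood birds (heads toward the robot) and the key in the brown stand. Carrier is at about 105 mm, and the line yaw is about 1.7°. First I move the empty carrier.

Emit:
send_rows --steps '[[[0,0,0,0.785,1],[0,0,0,0.785,1],[0,0,0,0.785,1],[0,0,0,0.785,1],[0,0,0,0,1]]]'

```text
time_s: 0.52
ee_pos: [227.4, -527.8, 213.5]
ee_rot: [-179.9, 0.0, 1.6]
force: [0.1, 0.4, -0.1]
gripper_width: 91.2
gripper_force: 0.0
```

Emit:
send_rows --steps '[[[0.44,-0.88,0,0,1],[0.44,-0.88,0,0,1],[0.44,-0.88,0,0,1],[0.44,-0.88,0,0,1],[0.44,-0.88,0,0,1]]]'

```text
time_s: 0.93
ee_pos: [310.4, -347.7, 213.7]
ee_rot: [-180.0, 0.0, 1.8]
force: [0.8, 0.1, 0.2]
gripper_width: 90.8
gripper_force: 0.0
```

Emit:
send_rows --steps '[[[0.44,-0.88,0,0,1],[0.44,-0.88,0,0,1],[0.44,-0.88,0,0,1],[0.44,-0.88,0,0,1],[0.44,-0.88,0,0,1]]]'

```text
time_s: 1.35
ee_pos: [393.1, -169.1, 214.0]
ee_rot: [180.0, -0.0, 1.9]
force: [0.4, 0.2, 0.7]
gripper_width: 91.6
gripper_force: 0.0
```

Emit:
send_rows --steps '[[[0.44,-0.88,0,0,1],[0.44,-0.88,0,0,1],[0.44,-0.88,0,0,1],[0.44,-0.88,0,0,1],[0.44,-0.88,0,0,1]]]'

```text
time_s: 1.77
ee_pos: [475.8, 9.6, 213.9]
ee_rot: [180.0, -0.0, 1.9]
force: [0.5, -0.5, -0.4]
gripper_width: 91.1
gripper_force: 0.0
```

```bash
cat > go.py <<'E'
# usage: go.py x y z yaw  (yaw last; '-' keeps) -> tool-frame units left
import sys; from h import *
s=env.state(); p=s["ee_pos"]; yw=s["ee_rot"][2]
print("t",round(s["time_s"],1),"p",p.round(1),"rot",s["ee_rot"].round(1),"F",s["force"].round(1),"w",round(s["gripper_width"],1),"g",round(s["gripper_force"],1),"q6",s["qpos"][5].round(0))
a=sys.argv[1:]
while a:
    x,y,z,ty=map(float,a[:4]); a=a[4:]
    d=np.array([x,y,z])-p
    def rot(yy):
        c,s_=np.cos(np.radians(yy)),np.sin(np.radians(yy)); return np.round(np.array([d[0]*c+d[1]*s_, d[0]*s_-d[1]*c, -d[2]])/40,3)
    print("units at target yaw",rot(ty),"at current yaw",rot(yw),"turn units",round(-((ty-yw+180)%360-180)/6.875,3), "rows>=",round(np.linalg.norm(d[:2])/40,1))
    p=np.array([x,y,z]); yw=ty
E
python3 go.py 511.6 79.1 52 1.7
```

```text
t 1.8 p [475.8   9.6 213.9] rot [180.   -0.    1.9] F [ 0.5 -0.5 -0.4] w 91.1 g 0.0 q6 88.0
units at target yaw [ 0.946 -1.71   4.048] at current yaw [ 0.952 -1.707  4.048] turn units 0.029 rows>= 2.0
```

Emit:
send_rows --steps '[[[0.475,-0.855,0,0,1],[0.475,-0.855,0,0,1],[0,0,0.9,0,1],[0,0,0.9,0,1],[0,0,0.9,0,1]]]'

```text
time_s: 2.18
ee_pos: [511.8, 78.1, 104.9]
ee_rot: [180.0, -0.1, 2.0]
force: [0.7, -0.0, -0.7]
gripper_width: 91.0
gripper_force: 0.0
```

Emit:
send_rows --steps '[[[0,0,0.9,0,1],[0,0,0.45,0,1],[0,0,0,0,1],[0,0,0,0,0],[0,0,0,0,0]]]' --squeeze 30

```text
time_s: 2.6
ee_pos: [512.8, 77.2, 53.2]
ee_rot: [-180.0, -0.2, 1.8]
force: [-0.3, -0.2, 0.9]
gripper_width: 80.9
gripper_force: 0.0
```

Emit:
send_rows --steps '[[[0,0,0,0,0],[0,0,0,0,0],[0,0,0,0,0],[0,0,0,0,0],[0,0,0,0,0]]]'

```text
time_s: 3.02
ee_pos: [511.7, 77.1, 52.5]
ee_rot: [-180.0, -0.1, 1.7]
force: [1.1, -0.1, 0.4]
gripper_width: 47.3
gripper_force: 0.0
```

Emit:
send_rows --steps '[[[0,0,0,0,0],[0,0,0,0,0],[0,0,0,0,0],[0,0,0,0,0],[0,0,0,0,0]]]'

```text
time_s: 3.43
ee_pos: [511.5, 77.1, 51.9]
ee_rot: [-180.0, 0.0, 1.7]
force: [0.1, 0.4, 1.2]
gripper_width: 17.4
gripper_force: 30.0
```

Emit:
send_rows --steps '[[[0,0,0,0,0],[0,-0.5,0,0,0],[0,-0.5,0,0,0],[0,-0.5,0,0,0],[0,-0.5,0,0,0]]]'

```text
time_s: 3.85
ee_pos: [508.7, 157.3, 51.9]
ee_rot: [179.9, 0.0, 1.7]
force: [0.2, -1.8, 1.6]
gripper_width: 17.4
gripper_force: 30.0
```

Emit:
send_rows --steps '[[[0,-0.4,0,0,0],[0,-0.25,0,0,0],[0,0,0,0,0],[0,0,0,0,0],[0,0,0,0,0]]]'

```text
time_s: 4.27
ee_pos: [507.9, 182.6, 51.9]
ee_rot: [180.0, 0.1, 1.7]
force: [-3.1, -0.4, 2.4]
gripper_width: 16.9
gripper_force: 30.0
```

Run:
```python
from h import *
f=grab("top"); save(f,"top1.png",(120,90,320,270),3); P=cloud(f); np.savez("top1.npz",**f)
Q=P[120:195,150:275].reshape(-1,3)
for lo,hi in((31,37),(39,48)):
    q=Q[(Q[:,2]>lo)&(Q[:,2]<hi)]; print(len(q),cv2.minAreaRect(q[:,:2].astype(np.float32)))
print(env.state()["ee_pos"],env.state()["force"],env.state()["gripper_width"])
```

```text
1640 ((642.2304077148438, 189.1817626953125), (197.91600036621094, 138.1925506591797), 84.06450653076172)
279 ((633.6361083984375, 187.91302490234375), (144.9391326904297, 184.8232421875), 1.9014594554901123)
[507.90266016 182.42157819  51.90460191] [-1.60364701  0.8876159   2.1042099 ] 17.43675119621924
```

Emit:
send_rows --steps '[[[0,0,0,0,1],[0,0,0,0,1],[0,0,0,0,1],[0,0,0,0,1],[0,0,-0.5,0,1]]]'

```text
time_s: 4.73
ee_pos: [506.0, 182.0, 69.1]
ee_rot: [179.9, 0.4, 1.7]
force: [-0.5, 0.2, -0.7]
gripper_width: 48.1
gripper_force: 0.0
```

Emit:
send_rows --steps '[[[0,0,-0.9,0,1],[0,0,-0.9,0,1],[0,0,-0.9,-0.9,1],[0,0,0,-0.9,1],[0,0,0,-0.9,1]]]'

```text
time_s: 5.15
ee_pos: [510.1, 183.4, 182.9]
ee_rot: [180.0, -0.4, 20.6]
force: [0.0, 0.1, -0.5]
gripper_width: 81.2
gripper_force: 0.0
```

Emit:
send_rows --steps '[[[0,0,0,-0.83,1],[-0.8,-0.2,0,0,1],[-0.8,-0.2,0,0,1],[-0.8,-0.2,0,0,1],[0,0,0,0,1]]]'

```text
time_s: 5.57
ee_pos: [405.2, 160.6, 179.2]
ee_rot: [-180.0, 0.4, 26.0]
force: [-0.2, -0.4, -0.7]
gripper_width: 91.3
gripper_force: 0.0
```

```bash
python3 - <<'E'
from h import *
f=grab("top"); save(f,"top2.png",(100,90,320,290),3); P=cloud(f)
Q=P[120:195,150:275].reshape(-1,3)
q=Q[(Q[:,2]>39)&(Q[:,2]<48)]; print(len(q),cv2.minAreaRect(q[:,:2].astype(np.float32)))
Q=P[170:200,190:210].reshape(-1,3);q=Q[(Q[:,2]>80)&(Q[:,2]<100)];print("post",q.mean(0) if len(q) else 0)
hsv=cv2.cvtColor(f["pixels"],cv2.COLOR_RGB2HSV); print("heads/z>58:")
m=((P[...,2]>55)&(P[...,2]<78)).astype(np.uint8); m[:205]=0;m[270:]=0
n,l,st,c=cv2.connectedComponentsWithStats(m)
for i in range(1,n):
    if st[i,4]>20: print(c[i].round(0),st[i,4],P[l==i].mean(0).round(1),np.median(hsv[l==i],0))
E
python3 go.py 411.5 161.5 16 26
```

```text
389 ((611.5533447265625, 186.97970581054688), (189.39111328125, 184.4205780029297), 1.9026522636413574)
post [508.71056745 181.80545653  93.0903313 ]
heads/z>58:
[136. 208.] 77 [477.7 368.3  65.4] [ 86. 171. 144.]
[392. 210.] 26 [ 458.6 -359.8   65.8] [78.  31.5 29. ]
[497. 219.] 289 [ 426.8 -659.8   67. ] [ 10.  23. 122.]
[197. 265.] 84 [314.8 197.8  66.3] [  1. 198. 195.]
[434. 263.] 44 [ 307.  -473.3   67.5] [103.5  95.  102. ]
[453. 265.] 34 [ 300.1 -527.3   66.1] [104.  92.  79.]
t 5.6 p [408.8 161.7 179.9] rot [-1.8e+02  1.0e-01  2.6e+01] F [1.3 0.5 0.6] w 91.0 g 0.0 q6 84.0
units at target yaw [0.058 0.034 4.098] at current yaw [0.058 0.034 4.098] turn units 0.002 rows>= 0.1
```

View pics/top2.png

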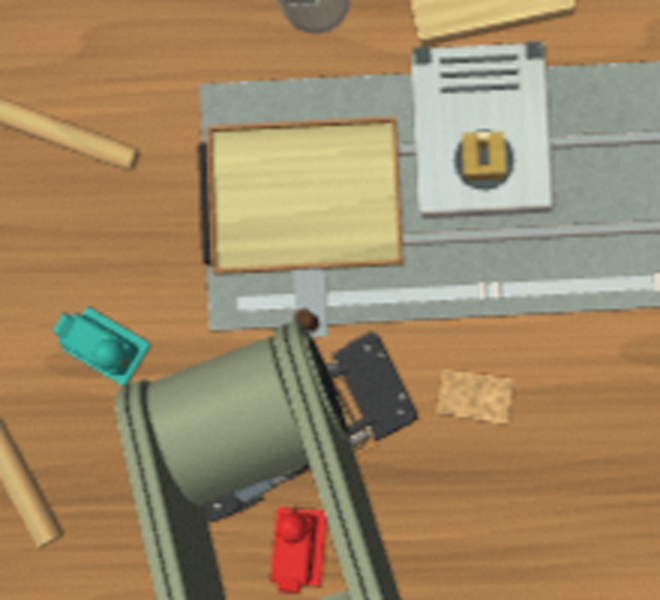

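The tray is now at the left end (crop 210–400, 125–265), with the gripper over bird B. Grasping.

Emit:
send_rows --steps '[[[0.06,0.03,0.8,0,1],[0,0,0.8,0,1],[0,0,0.8,0,1],[0,0,0.8,0,1],[0,0,0.6,0,1]]]' --squeeze 25

```text
time_s: 6.03
ee_pos: [414.8, 162.5, 25.9]
ee_rot: [180.0, 0.0, 26.0]
force: [-0.2, 0.1, 0.0]
gripper_width: 91.3
gripper_force: 0.0
```

Emit:
send_rows --steps '[[[0,0,0.3,0,1],[0,0,0,0,0],[0,0,0,0,0],[0,0,0,0,0],[0,0,0,0,0]]]'

```text
time_s: 6.45
ee_pos: [415.7, 163.0, 17.0]
ee_rot: [180.0, -0.2, 26.0]
force: [-0.6, 0.5, 1.0]
gripper_width: 67.4
gripper_force: 0.0
```

Emit:
send_rows --steps '[[[0,0,0,0,0],[0,0,0,0,0],[0,0,0,0,0],[0,0,0,0,0],[0,0,0,0,0]]]'

```text
time_s: 6.87
ee_pos: [414.3, 162.5, 16.2]
ee_rot: [180.0, -0.0, 26.0]
force: [1.1, -0.1, 0.6]
gripper_width: 34.1
gripper_force: 0.0
```

Emit:
send_rows --steps '[[[0,0,0,0,0],[0,0,0,0,0],[0,0,0,0,0],[0,0,-0.4,0,0],[0,0,-0.8,0,0]]]'

```text
time_s: 7.28
ee_pos: [411.3, 161.5, 61.6]
ee_rot: [-180.0, 0.5, 26.0]
force: [-0.2, -0.3, -0.9]
gripper_width: 34.0
gripper_force: 25.0
```

```bash
python3 - <<'E'
from h import *
f=grab("scene"); save(f,"scene1.png",(230,130,400,290),4)
E
python3 go.py 635 144 150 91.7
```

```text
t 7.3 p [416.3 163.3  68.3] rot [180.   -0.3  26. ] F [1.8 0.6 4.3] w 34.1 g 25.0 q6 84.0
units at target yaw [-0.645  5.452 -2.042] at current yaw [ 4.704  2.83  -2.042] turn units -9.558 rows>= 5.5
```

View pics/scene1.png

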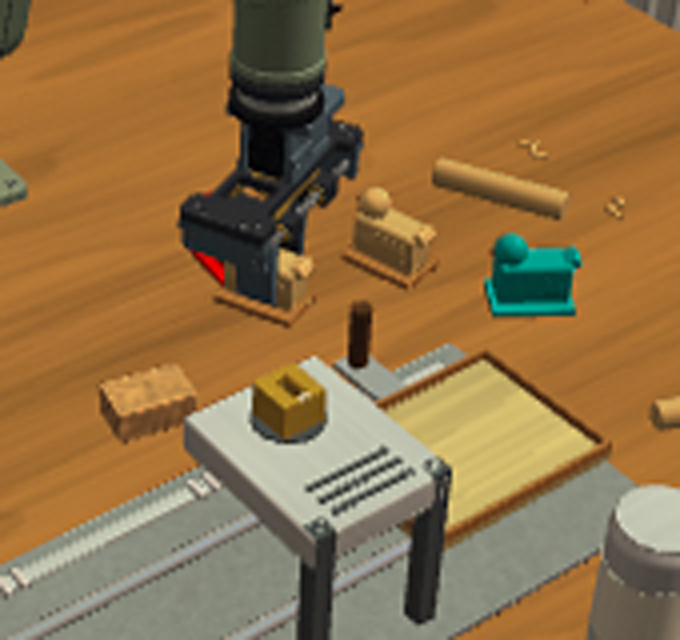

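Emit:
send_rows --steps '[[[0,0,-0.75,-0.87,0],[0,0,-0.75,-0.87,0],[0,0,-0.75,-0.87,0],[0,0,0,-0.87,0],[0,0,0,-0.87,0]]]'

```text
time_s: 7.75
ee_pos: [415.5, 163.0, 155.8]
ee_rot: [179.8, -0.2, 56.2]
force: [-0.8, 0.2, -1.2]
gripper_width: 33.4
gripper_force: 25.0
```

Emit:
send_rows --steps '[[[0,0,0,-0.87,0],[0,0,0,-0.87,0],[0,0,0,-0.87,0],[0,0,0,-0.87,0],[0,0,0,-0.87,0]]]'

```text
time_s: 8.17
ee_pos: [414.0, 162.5, 153.6]
ee_rot: [-180.0, 0.0, 86.1]
force: [0.3, -0.4, 0.0]
gripper_width: 33.7
gripper_force: 25.0
```

Emit:
send_rows --steps '[[[0,0,0,-0.86,0],[-0.1,0.8,0,0,0],[-0.1,0.8,0,0,0],[-0.1,0.8,0,0,0],[-0.1,0.8,0,0,0]]]'

```text
time_s: 8.58
ee_pos: [543.8, 150.2, 153.5]
ee_rot: [-180.0, 0.0, 91.7]
force: [0.8, -0.1, -1.2]
gripper_width: 34.1
gripper_force: 25.0
```

Emit:
send_rows --steps '[[[-0.1,0.8,0,0,0],[-0.1,0.8,0,0,0],[-0.05,0.6,0,0,0],[0,0,0,0,0],[0,0,0,0,0]]]'

```text
time_s: 9.0
ee_pos: [631.2, 142.7, 152.5]
ee_rot: [-179.9, 0.0, 91.7]
force: [-1.2, -0.1, -0.1]
gripper_width: 34.2
gripper_force: 25.0
```

```bash
python3 go.py 635 144 51 91.7
```

```text
t 9.0 p [631.2 142.7 152.5] rot [-179.9    0.    91.7] F [-1.2 -0.1 -0.1] w 34.2 g 25.0 q6 10.0
units at target yaw [0.029 0.096 2.538] at current yaw [0.029 0.096 2.538] turn units -0.004 rows>= 0.1
```

Emit:
send_rows --steps '[[[0.03,0.1,0.7,0,0],[0,0,0.7,0,0],[0,0,0.7,0,0],[0,0,0.25,0,0],[0,0,0.1,0,0]]]'

```text
time_s: 9.42
ee_pos: [632.1, 144.2, 53.7]
ee_rot: [-179.7, 0.1, 91.7]
force: [0.4, -0.2, -0.7]
gripper_width: 33.8
gripper_force: 25.0
```

Emit:
send_rows --steps '[[[0,0,0.05,0,0],[0,0,0,0,0],[0,0,0,0,0],[0,0,0,0,0],[0,0,0,0,0]]]'

```text
time_s: 9.83
ee_pos: [635.5, 144.5, 55.3]
ee_rot: [179.9, -0.0, 91.7]
force: [-0.0, 0.6, -0.6]
gripper_width: 34.1
gripper_force: 25.0
```

```bash
python3 - <<'E'
from h import *
f=grab("scene"); save(f,"scene2.png",(250,130,390,290),4)
E
python3 go.py 635 144 51 91.7
```

```text
t 9.9 p [635.4 144.4  55. ] rot [179.9  -0.   91.7] F [ 0.  -0.7 -0.6] w 33.9 g 25.0 q6 10.0
units at target yaw [-0.011 -0.009  0.099] at current yaw [-0.011 -0.009  0.099] turn units 0.003 rows>= 0.0
```

View pics/scene2.png

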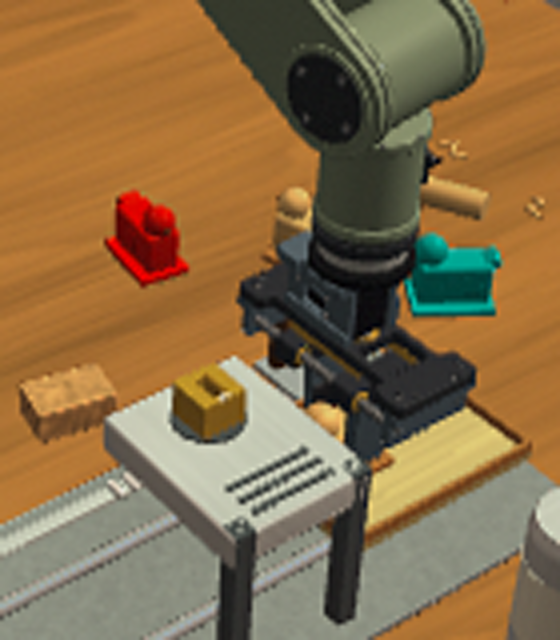

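The bird is held upright over the right half of the tray, with its head at crop (325,418). Lower the last bit and release.

Emit:
send_rows --steps '[[[0,0,0.06,0,0],[0,0,0.06,0,0],[0,0,0,0,0],[0,0,0,0,0],[0,0,0,0,0.7]]]'

```text
time_s: 10.3
ee_pos: [635.1, 144.4, 49.5]
ee_rot: [179.9, -0.0, 91.7]
force: [0.0, -0.3, -0.1]
gripper_width: 37.8
gripper_force: 0.0
```

Emit:
send_rows --steps '[[[0,0,0,0,0.7],[0,0,0,0,0.7],[0,0,0,0,0.7],[0,0,0,0,0.7],[0,0,-0.2,0,1]]]'

```text
time_s: 10.72
ee_pos: [633.6, 144.1, 55.6]
ee_rot: [-179.8, 0.0, 91.7]
force: [-0.1, 0.0, 1.0]
gripper_width: 67.9
gripper_force: 0.0
```

Emit:
send_rows --steps '[[[0,0,-0.6,0,1],[0,0,-0.8,0,1],[0,0,-0.8,0,1],[0,0,0,0.9,1],[0,0,0,0.9,1]]]'

```text
time_s: 11.13
ee_pos: [636.5, 144.7, 148.8]
ee_rot: [179.7, -0.1, 79.0]
force: [-0.8, -0.6, -0.8]
gripper_width: 91.8
gripper_force: 0.0
```

```bash
cat > see.py <<'E'
from h import *
import sys
f=grab("top"); save(f,sys.argv[1],(100,90,320,290),3); P=cloud(f)
hsv=cv2.cvtColor(f["pixels"],cv2.COLOR_RGB2HSV)
m=((P[...,2]>60)&(P[...,2]<120)&(hsv[...,0]>8)&(hsv[...,0]<30)&(hsv[...,1]>60)&(hsv[...,2]>120)).astype(np.uint8); m[280:]=0
n,l,st,c=cv2.connectedComponentsWithStats(m)
for i in range(1,n):
    if st[i,4]>15: print("head",c[i].round(0),st[i,4],P[l==i].mean(0).round(1))
m=((P[...,2]>40)&(P[...,2]<80)&(hsv[...,0]>8)&(hsv[...,0]<30)&(hsv[...,1]>60)&(hsv[...,2]>120)).astype(np.uint8); m[:205]=0;m[280:]=0
n,l,st,c=cv2.connectedComponentsWithStats(m)
for i in range(1,n):
    if st[i,4]>60: print("body",c[i].round(0),st[i,4],np.round(P[l==i][:,2].max()),cv2.minAreaRect(P[l==i][:,:2].astype(np.float32)))
E
python3 see.py top3.png; python3 go.py 379 321 160 16
```

```text
head [337.  80.] 119 [ 825.1 -204.   107.8]
head [508. 159.] 19 [ 599.9 -700.1   69.4]
head [155. 250.] 81 [358.  315.2  66.4]
body [154. 242.] 303 73.0 ((381.68414306640625, 322.27740478515625), (75.75328063964844, 34.20899200439453), 14.795838356018066)
t 11.2 p [635.6 144.5 147.3] rot [ 1.798e+02 -1.000e-01  7.880e+01] F [-0.  -0.8 -0.5] w 91.2 g 0.0 q6 23.0
units at target yaw [-4.95  -6.009 -0.317] at current yaw [ 3.088 -7.147 -0.317] turn units 9.142 rows>= 7.8
```

Emit:
send_rows --steps '[[[0,0,-0.3,0.92,1],[0,0,0,0.92,1],[0,0,0,0.92,1],[0,0,0,0.92,1],[0,0,0,0.92,1]]]'

```text
time_s: 11.6
ee_pos: [634.6, 144.3, 157.3]
ee_rot: [-180.0, 0.0, 47.5]
force: [1.1, -0.7, -0.6]
gripper_width: 91.2
gripper_force: 0.0
```

Emit:
send_rows --steps '[[[0,0,0,0.92,1],[0,0,0,0.92,1],[0,0,0,0.92,1],[0,0,0,0.92,1],[0,0,0,0.92,1]]]'

```text
time_s: 12.02
ee_pos: [634.6, 144.3, 157.1]
ee_rot: [180.0, 0.0, 15.9]
force: [-0.3, 0.1, 0.2]
gripper_width: 91.0
gripper_force: 0.0
```

Emit:
send_rows --steps '[[[-0.62,-0.745,0,0,1],[-0.62,-0.745,0,0,1],[-0.62,-0.745,0,0,1],[-0.62,-0.745,0,0,1],[-0.62,-0.745,0,0,1]]]'

```text
time_s: 12.43
ee_pos: [472.7, 253.7, 157.2]
ee_rot: [180.0, 0.0, 16.2]
force: [0.1, 0.5, -0.7]
gripper_width: 91.2
gripper_force: 0.0
```

Emit:
send_rows --steps '[[[-0.62,-0.745,0,0,1],[-0.62,-0.745,0,0,1],[-0.62,-0.745,0,0,1],[0,0,0,0,1],[0,0,0,0,1]]]'

```text
time_s: 12.85
ee_pos: [376.7, 319.3, 157.5]
ee_rot: [180.0, -0.0, 16.4]
force: [0.5, -0.7, 0.0]
gripper_width: 91.3
gripper_force: 0.0
```

```bash
python3 see.py top4.png; python3 go.py 381 321.5 16 15.5
python3 - <<'E'
from h import *
# birds in tray & tray
f=grab("top");P=cloud(f);Q=P[120:200,160:275].reshape(-1,3)
q=Q[(Q[:,2]>90)&(Q[:,2]<112)];print("bird top",len(q),cv2.minAreaRect(q[:,:2].astype(np.float32)))
q=Q[(Q[:,2]>78)&(Q[:,2]<112)];print("bird body",len(q),cv2.minAreaRect(q[:,:2].astype(np.float32)))
E
```

```text
head [336.  80.] 113 [ 824.7 -203.7  107.5]
head [214. 151.] 304 [632.8 142.9  86.9]
head [509. 159.] 17 [ 599.7 -702.5   70.3]
body [150. 240.] 70 67.0 ((387.6683654785156, 333.5457458496094), (44.51557159423828, 17.568471908569336), 22.51618194580078)
t 12.9 p [378.  318.8 157.4] rot [180.   -0.   16.3] F [0.4 0.1 0.2] w 91.1 g 0.0 q6 113.0
units at target yaw [ 0.091 -0.046  3.536] at current yaw [ 0.092 -0.044  3.536] turn units 0.113 rows>= 0.1
bird top 115 ((584.1640014648438, 165.74432373046875), (59.092918395996094, 162.51478576660156), 60.912925720214844)
bird body 308 ((588.6172485351562, 170.32601928710938), (73.64328002929688, 165.30047607421875), 60.296905517578125)
```

View pics/top4.png

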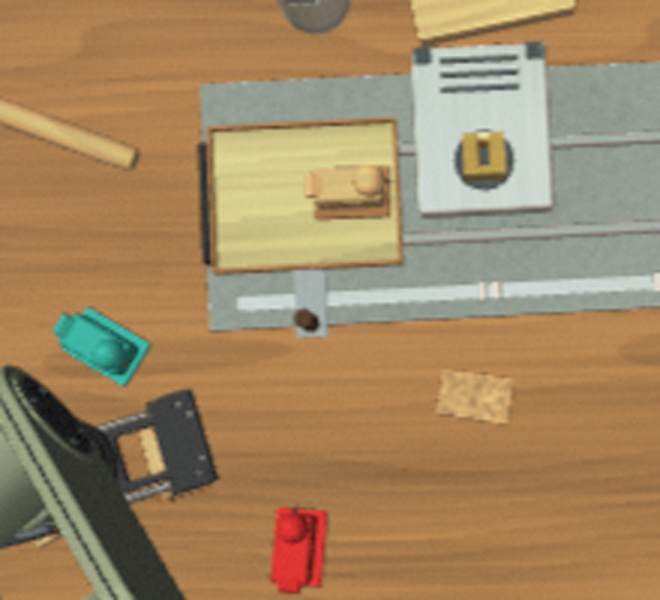

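Bird B stands upright in the right half of the tray (crop 345,190). Now bird A.

Emit:
send_rows --steps '[[[0.09,-0.04,0.8,0.06,1],[0,0,0.8,0.05,1],[0,0,0.8,0,1],[0,0,0.8,0,1],[0,0,0.3,0,1]]]' --squeeze 25

```text
time_s: 13.37
ee_pos: [380.5, 318.2, 13.3]
ee_rot: [179.8, 0.3, 15.2]
force: [0.3, -0.6, -0.3]
gripper_width: 91.4
gripper_force: 0.0
```

Emit:
send_rows --steps '[[[0,0,0.03,0,1],[0,0,0,0,0],[0,0,0,0,0],[0,0,0,0,0],[0,0,0,0,0]]]'

```text
time_s: 13.78
ee_pos: [382.2, 321.5, 17.2]
ee_rot: [-179.9, -0.2, 15.3]
force: [0.3, -0.6, 0.7]
gripper_width: 67.4
gripper_force: 0.0
```

Emit:
send_rows --steps '[[[0,0,0,0,0],[0,0,0,0,0],[0,0,0,0,0],[0,0,0,0,0],[0,0,0,0,0]]]'

```text
time_s: 14.2
ee_pos: [381.1, 321.1, 16.0]
ee_rot: [-180.0, -0.0, 15.3]
force: [-0.8, 0.6, 0.1]
gripper_width: 34.2
gripper_force: 0.4
```

Emit:
send_rows --steps '[[[0,0,0,0,0],[0,0,0,0,0],[0,0,0,0,0],[0,0,-0.4,0,0],[0,0,-0.8,0,0]]]'

```text
time_s: 14.62
ee_pos: [378.6, 318.9, 61.1]
ee_rot: [179.8, 0.5, 15.3]
force: [0.2, -0.0, -0.6]
gripper_width: 34.0
gripper_force: 25.0
```

Emit:
send_rows --steps '[[[0,0,-0.8,0,0],[0,0,-0.8,0,0],[0,0,-0.7,0,0],[0,0,0,0,0],[0,0,0,0,0]]]'

```text
time_s: 15.03
ee_pos: [381.7, 321.3, 157.0]
ee_rot: [-179.9, -0.2, 15.3]
force: [-0.3, -0.7, -1.6]
gripper_width: 34.0
gripper_force: 25.0
```

```bash
python3 go.py 632.5 232 155 91.7
```

```text
t 15.0 p [381.7 321.3 157. ] rot [-179.9   -0.2   15.3] F [-0.3 -0.7 -1.6] w 34.0 g 25.0 q6 113.0
units at target yaw [-2.418  6.201  0.051] at current yaw [5.456 3.812 0.051] turn units -11.108 rows>= 6.7
```

Emit:
send_rows --steps '[[[0,0,0,-0.926,0],[0,0,0,-0.926,0],[0,0,0,-0.926,0],[0,0,0,-0.926,0],[0,0,0,-0.926,0]]]'

```text
time_s: 15.45
ee_pos: [380.0, 320.0, 153.6]
ee_rot: [-180.0, 0.3, 47.5]
force: [1.2, -0.7, -1.2]
gripper_width: 33.8
gripper_force: 25.0
```

Emit:
send_rows --steps '[[[0,0,0,-0.926,0],[0,0,0,-0.926,0],[0,0,0,-0.926,0],[0,0,0,-0.926,0],[0,0,0,-0.926,0]]]'

```text
time_s: 15.87
ee_pos: [380.0, 319.9, 153.5]
ee_rot: [-179.8, 0.2, 79.3]
force: [0.4, -0.2, -1.2]
gripper_width: 33.9
gripper_force: 25.0
```

Emit:
send_rows --steps '[[[0,0,0,-0.926,0],[0,0,0,-0.922,0],[-0.345,0.886,0,0,0],[-0.345,0.886,0,0,0],[-0.345,0.886,0,0,0]]]'

```text
time_s: 16.28
ee_pos: [488.4, 281.8, 153.6]
ee_rot: [-179.8, 0.1, 91.8]
force: [0.1, 1.4, -0.8]
gripper_width: 33.7
gripper_force: 25.0
```

Emit:
send_rows --steps '[[[-0.345,0.886,0,0,0],[-0.345,0.886,0,0,0],[-0.345,0.886,0,0,0],[-0.345,0.886,0,0,0],[0,0,0,0,0]]]'

```text
time_s: 16.7
ee_pos: [637.2, 228.3, 152.0]
ee_rot: [180.0, 0.2, 91.5]
force: [-0.7, 0.3, -0.3]
gripper_width: 33.8
gripper_force: 25.0
```

Emit:
send_rows --steps '[[[0,0,0,0,0],[0,0,0,0,0],[0,0,0.5,0,0],[0,0,0.5,0,0],[0,0,0.5,0,0]]]'

```text
time_s: 17.12
ee_pos: [630.1, 232.5, 95.0]
ee_rot: [-179.9, 0.0, 91.8]
force: [-0.5, -0.1, -0.6]
gripper_width: 33.8
gripper_force: 25.0
```

```bash
python3 go.py 632.5 232 50 91.7
```

```text
t 17.1 p [630.1 232.5  95. ] rot [-179.9    0.    91.8] F [-0.5 -0.1 -0.6] w 33.8 g 25.0 q6 17.0
units at target yaw [-0.014  0.059  1.126] at current yaw [-0.014  0.059  1.126] turn units 0.013 rows>= 0.1
```

Emit:
send_rows --steps '[[[0,0.05,0.5,0,0],[0,0,0.35,0,0],[0,0,0.1,0,0],[0,0,0.05,0,0],[0,0,0,0,0]]]'

```text
time_s: 17.53
ee_pos: [633.3, 232.4, 56.1]
ee_rot: [-180.0, 0.0, 91.8]
force: [-0.8, -0.1, -0.2]
gripper_width: 33.4
gripper_force: 25.0
```

Emit:
send_rows --steps '[[[0,0,0.05,0,0],[0,0,0.04,0,0],[0,0,0,0,0],[0,0,0,0,0],[0,0,0,0,0]]]'

```text
time_s: 17.95
ee_pos: [634.2, 231.9, 52.7]
ee_rot: [180.0, -0.0, 91.7]
force: [-0.4, 0.1, -0.1]
gripper_width: 33.9
gripper_force: 25.0
```

```bash
python3 - <<'E'
from h import *
f=grab("scene"); save(f,"scene3.png",(290,180,400,290),5)
E
python3 go.py 632.5 232 50 91.7
```

```text
t 18.0 p [634.2 231.8  52.7] rot [180.   -0.   91.7] F [-0.6 -0.2 -1.3] w 33.9 g 25.0 q6 17.0
units at target yaw [ 0.005 -0.043  0.067] at current yaw [ 0.005 -0.043  0.067] turn units 0.0 rows>= 0.0
```

View pics/scene3.png

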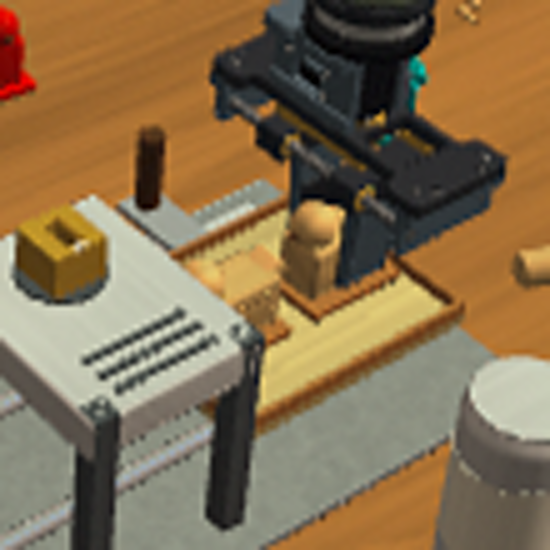

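Both birds are in the tray, heads toward the hood, with bird A almost on the floor. Release and return to the post.

Emit:
send_rows --steps '[[[0,0,0.06,0,0],[0,0,0,0,0],[0,0,0,0,0],[0,0,0,0,0.7],[0,0,0,0,0.7]]]'

```text
time_s: 18.42
ee_pos: [633.9, 231.8, 49.9]
ee_rot: [-180.0, 0.0, 91.7]
force: [-0.3, -0.4, 1.0]
gripper_width: 44.2
gripper_force: 0.0
```

Emit:
send_rows --steps '[[[0,0,0,0,0.7],[0,0,0,0,0.7],[0,0,0,0,0.7],[0,0,-0.2,0,0.7],[0,0,-0.6,0,1]]]'

```text
time_s: 18.83
ee_pos: [631.5, 230.9, 78.9]
ee_rot: [-179.6, 0.1, 91.7]
force: [-1.0, 0.1, -0.1]
gripper_width: 68.3
gripper_force: 0.0
```

Emit:
send_rows --steps '[[[0,0,-0.8,0,1],[0,0,-0.8,0,1],[0,0,-0.3,0.94,1],[0,0,0,0.94,1],[0,0,0,0.94,1]]]'

```text
time_s: 19.25
ee_pos: [634.8, 232.1, 160.6]
ee_rot: [179.8, -0.1, 72.0]
force: [-0.3, 0.1, -0.9]
gripper_width: 91.0
gripper_force: 0.0
```

Emit:
send_rows --steps '[[[0,0,0,0.94,1],[0,0,0,0.94,1],[0,0,0,0.94,1],[0,0,0,0.94,1],[0,0,0,0.94,1]]]'

```text
time_s: 19.67
ee_pos: [634.0, 231.8, 158.7]
ee_rot: [180.0, -0.0, 39.7]
force: [0.6, 0.0, 0.4]
gripper_width: 91.0
gripper_force: 0.0
```

Emit:
send_rows --steps '[[[0,0,0,0.94,1],[0,0,0,0.94,1],[0,0,0,0.94,1],[0,0,0,0.94,1],[0,0,0,0.94,1]]]'

```text
time_s: 20.08
ee_pos: [634.0, 231.8, 158.6]
ee_rot: [-180.0, -0.0, 7.4]
force: [-0.3, 0.6, -0.4]
gripper_width: 91.2
gripper_force: 0.0
```

```bash
python3 go.py 508.3 182.3 53 1.7
```

```text
t 20.1 p [634.  231.8 158.6] rot [-180.    -0.     7.4] F [-0.3  0.6 -0.4] w 91.2 g 0.0 q6 102.0
units at target yaw [-3.179  1.145  2.641] at current yaw [-3.276  0.826  2.641] turn units 0.824 rows>= 3.4
```

Emit:
send_rows --steps '[[[0,0,0,0.82,1],[-0.795,0.285,0,0,1],[-0.795,0.285,0,0,1],[-0.795,0.285,0,0,1],[-0.795,0.285,0,0,1]]]'

```text
time_s: 20.5
ee_pos: [507.1, 181.2, 158.3]
ee_rot: [-180.0, -0.0, 2.1]
force: [0.4, 0.9, 0.7]
gripper_width: 91.2
gripper_force: 0.0
```

Emit:
send_rows --steps '[[[0,0,0,0,1],[0,0,0,0,1],[0,0,0,0,1]]]'

```text
time_s: 20.75
ee_pos: [509.6, 182.1, 159.0]
ee_rot: [-180.0, -0.2, 2.0]
force: [0.7, 0.7, 0.9]
gripper_width: 91.2
gripper_force: 0.0
```

```bash
python3 see.py top5.png; python3 go.py 508.3 182.3 53 1.7
```

```text
head [336.  80.] 115 [ 825.5 -203.8  107.5]
head [214. 151.] 304 [632.8 142.9  86.7]
head [174. 148.] 33 [643.5 255.7  82. ]
head [508. 159.] 19 [ 599.7 -699.4   70.5]
t 20.8 p [510.  182.3 158.8] rot [-1.8e+02 -1.0e-01  2.0e+00] F [ 0.3 -0.2 -0.2] w 91.0 g 0.0 q6 106.0
units at target yaw [-4.300e-02 -2.000e-03  2.644e+00] at current yaw [-0.043 -0.003  2.644] turn units 0.051 rows>= 0.0
```

View pics/top5.png

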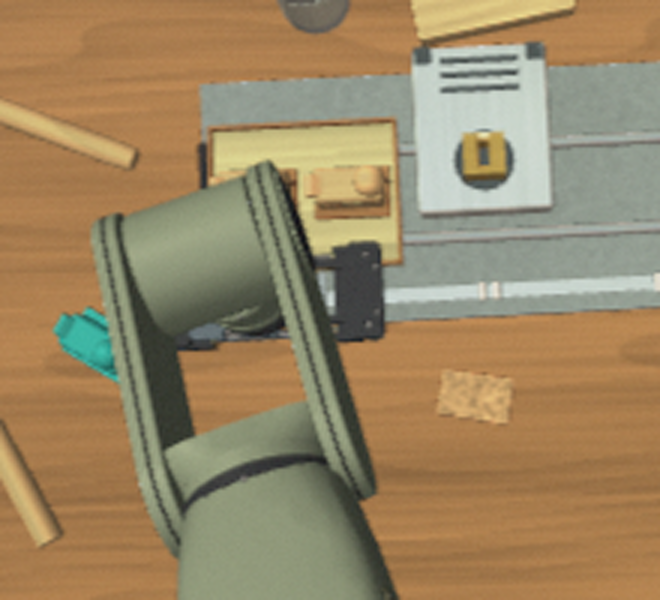

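Emit:
send_rows --steps '[[[-0.03,0,0.8,0.04,1],[0,0,0.8,0,1],[0,0,0.7,0,1],[0,0,0.34,0,0.6],[0,0,0,0,0]]]' --squeeze 30

```text
time_s: 21.22
ee_pos: [506.3, 181.4, 48.9]
ee_rot: [179.9, 0.4, 1.8]
force: [-1.2, -0.3, 0.8]
gripper_width: 80.5
gripper_force: 0.0
```

Emit:
send_rows --steps '[[[0,0,0,0,0],[0,0,0,0,0],[0,0,0,0,0],[0,0,0,0,0],[0,0,0,0,0]]]'

```text
time_s: 21.63
ee_pos: [508.0, 181.9, 53.4]
ee_rot: [-180.0, -0.1, 1.8]
force: [-0.1, -0.3, -0.0]
gripper_width: 47.3
gripper_force: 0.0
```

Emit:
send_rows --steps '[[[0,0,0,0,0],[0,0,0,0,0],[0,0,0,0,0],[0,0,0,0,0],[0,0,0,0,0]]]'

```text
time_s: 22.05
ee_pos: [507.3, 182.1, 52.4]
ee_rot: [-179.9, -0.0, 1.7]
force: [-0.7, 3.6, 1.5]
gripper_width: 17.5
gripper_force: 30.0
```

```bash
python3 go.py 513.4 7.4 53 1.7
```

```text
t 22.1 p [507.3 182.1  52.4] rot [-179.9   -0.     1.7] F [-0.7  3.6  1.5] w 17.5 g 30.0 q6 107.0
units at target yaw [ 0.022  4.371 -0.015] at current yaw [ 0.019  4.371 -0.015] turn units 0.007 rows>= 4.4
```

Emit:
send_rows --steps '[[[0,0.08,0,0,0],[0,0.16,0,0,0],[0,0.24,0,0,0],[0,0.24,0,0,0],[0,0.24,0,0,0]]]'

```text
time_s: 22.47
ee_pos: [508.6, 142.5, 52.4]
ee_rot: [180.0, -0.0, 1.8]
force: [1.3, 0.9, 0.4]
gripper_width: 17.3
gripper_force: 30.0
```

Emit:
send_rows --steps '[[[0,0.24,0,0,0],[0,0.24,0,0,0],[0,0.24,0,0,0],[0,0.24,0,0,0],[0,0.24,0,0,0]]]'

```text
time_s: 22.88
ee_pos: [510.3, 94.2, 52.4]
ee_rot: [180.0, -0.0, 1.7]
force: [1.9, 1.0, -0.3]
gripper_width: 17.5
gripper_force: 30.0
```

Emit:
send_rows --steps '[[[0,0.24,0,0,0],[0,0.24,0,0,0],[0,0.24,0,0,0],[0,0.24,0,0,0],[0,0.24,0,0,0]]]'

```text
time_s: 23.3
ee_pos: [511.9, 46.4, 52.4]
ee_rot: [180.0, -0.1, 1.8]
force: [2.4, 2.1, -1.4]
gripper_width: 17.3
gripper_force: 30.0
```

Emit:
send_rows --steps '[[[0,0.24,0,0,0],[0,0.24,0,0,0],[0,0.16,0,0,0],[0,0.13,0,0,0],[0,0,0,0,0]]]'

```text
time_s: 23.72
ee_pos: [513.0, 15.4, 52.4]
ee_rot: [180.0, -0.1, 1.7]
force: [3.9, -1.6, -1.4]
gripper_width: 17.3
gripper_force: 30.0
```

Emit:
send_rows --steps '[[[0,0,0,0,0],[0,0,0,0,0],[0,0,0,0,0]]]'

```text
time_s: 23.97
ee_pos: [513.0, 16.3, 52.4]
ee_rot: [180.0, -0.1, 1.8]
force: [4.7, -1.5, -1.5]
gripper_width: 17.5
gripper_force: 30.0
```

```bash
python3 go.py 513.4 7.4 53 1.7
python3 - <<'E'
from h import *
f=grab("scene"); save(f,"scene4.png",(220,170,400,310),4)
E
```

```text
t 24.0 p [513.   16.3  52.4] rot [ 1.8e+02 -1.0e-01  1.8e+00] F [ 4.7 -1.5 -1.5] w 17.5 g 30.0 q6 89.0
units at target yaw [ 0.004  0.222 -0.014] at current yaw [ 0.004  0.222 -0.014] turn units 0.014 rows>= 0.2
```

View pics/scene4.png

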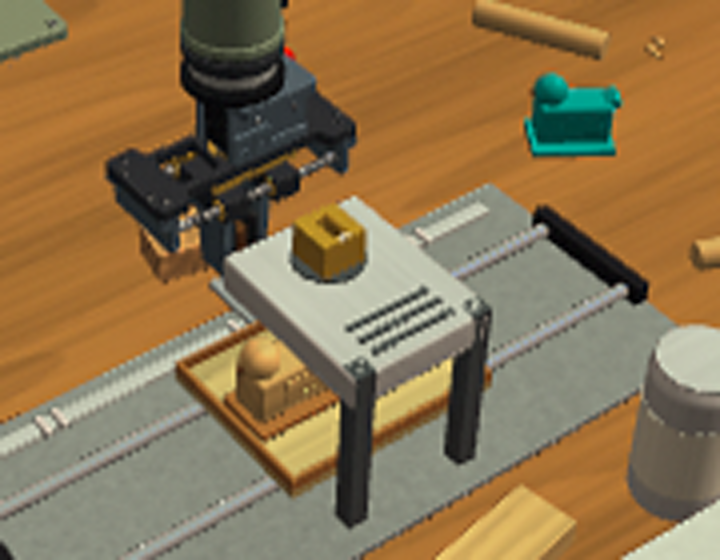

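Carrier almost at lamp, 9 mm short; push the rest.

Emit:
send_rows --steps '[[[0,0.11,0,0,0],[0,0.11,0,0,0],[0,0,0,0,0],[0,0,0,0,0],[0,0,0,0,0]]]'

```text
time_s: 24.43
ee_pos: [513.2, 7.4, 52.4]
ee_rot: [180.0, -0.1, 1.8]
force: [4.4, -2.1, -1.3]
gripper_width: 17.4
gripper_force: 30.0
```

Emit:
send_rows --steps '[[[0,0,0,0,0.5],[0,0,0,0,0.5],[0,0,0,0,0.5],[0,0,0,0,0.5],[0,0,0,0,0.5]]]'

```text
time_s: 24.85
ee_pos: [512.0, 7.9, 52.2]
ee_rot: [-180.0, 0.1, 1.8]
force: [0.3, 0.5, -0.0]
gripper_width: 45.0
gripper_force: 0.0
```

Emit:
send_rows --steps '[[[0,0,-0.8,0,0.6],[0,0,-0.9,0,0.6],[0,0,-0.9,0,0.6],[-0.8,0,0,0,0.6],[-0.8,0,0,0,0.6]]]'

```text
time_s: 25.27
ee_pos: [450.5, 5.8, 158.6]
ee_rot: [180.0, -0.3, 1.8]
force: [-1.6, 0.4, -0.3]
gripper_width: 54.5
gripper_force: 0.0
```

Emit:
send_rows --steps '[[[-0.6,0.7,0,0,0.6],[-0.6,0.7,0,0,0.6],[0,0.9,0,0,0.6],[0,0.9,0,0,0.6],[0,0.9,0,0,0.6]]]'

```text
time_s: 25.68
ee_pos: [404.9, -160.8, 156.7]
ee_rot: [180.0, -0.0, 1.8]
force: [-0.2, 0.1, 0.5]
gripper_width: 54.8
gripper_force: 0.0
```

```bash
cat > car.py <<'E'
from h import *
f=grab("top"); P=cloud(f); np.savez("last.npz",**f)
Q=P[170:205].reshape(-1,3); Q=Q[(abs(Q[:,0]-513)<20)&(Q[:,2]>85)&(Q[:,2]<100)&(Q[:,1]<220)&(Q[:,1]>-220)]
print("post",len(Q),Q.mean(0).round(1), "ext",np.ptp(Q,0).round(0))
def rep(name,u0,v0,u1,v1,zl,zh):
    Q=P[v0:v1,u0:u1].reshape(-1,3); Q=Q[(Q[:,2]>zl)&(Q[:,2]<zh)]
    if len(Q)<4: print(name,len(Q));return
    r=cv2.minAreaRect(Q[:,:2].astype(np.float32)); print(name,len(Q),"mean",Q.mean(0).round(1),"rect",np.round(r[0],1),np.round(r[1],1),round(r[2],1))
rep("stand",370,190,412,228,33,48); rep("key",370,190,412,228,72,95)
Q=P[100:200,150:370].reshape(-1,3); Q=Q[(Q[:,2]>96)&(Q[:,2]<112)&(Q[:,0]>560)];
if len(Q): print("heads in tray",len(Q),Q.mean(0).round(1))
E
python3 car.py; python3 go.py 464.5 -361.5 150 17.8
```

```text
post 33 [513.9   8.2  93.4] ext [17. 17. 13.]
stand 328 mean [ 469.8 -361.2   40.1] rect [ 464.8 -362.4] [69.9 62.3] 17.5
key 69 mean [ 463.7 -361.3   82.6] rect [ 464.4 -362.3] [41.1 12.5] 17.8
heads in tray 48 [641.  -58.4 101.3]
t 25.7 p [ 406.3 -166.8  156.9] rot [ 1.797e+02 -1.000e-01  1.600e+00] F [ 2.1 -4.9  0.6] w 54.4 g 0.0 q6 65.0
units at target yaw [-0.103  5.079  0.172] at current yaw [1.315 4.907 0.172] turn units -2.351 rows>= 5.1
```

Emit:
send_rows --steps '[[[0,0,0,-0.78,0.6],[0,0,0,-0.78,0.6],[0,0,0,-0.78,0.6],[-0.02,0.845,0,0,0.6],[-0.02,0.845,0,0,0.6]]]'

```text
time_s: 26.15
ee_pos: [424.7, -223.9, 156.5]
ee_rot: [-180.0, 0.0, 18.0]
force: [1.0, -0.4, 0.7]
gripper_width: 55.0
gripper_force: 0.0
```

Emit:
send_rows --steps '[[[-0.02,0.845,0,0,0.6],[-0.02,0.845,0,0,0.6],[-0.02,0.845,0,0,0.6],[-0.02,0.845,0,0,0.6],[0,0,0,0,0.6]]]'

```text
time_s: 26.57
ee_pos: [465.2, -359.3, 155.9]
ee_rot: [179.8, -0.0, 17.7]
force: [0.8, -1.2, 0.4]
gripper_width: 54.6
gripper_force: 0.0
```

Emit:
send_rows --steps '[[[0,0,0,0,0.6],[0,0,0,0,0.6],[0,0,0.7,0,0.6],[0,0,0,0,0.6],[0,0,0,0,0.6]]]'

```text
time_s: 26.98
ee_pos: [462.3, -352.0, 127.6]
ee_rot: [-179.8, 0.1, 17.9]
force: [1.0, -0.2, 1.2]
gripper_width: 54.3
gripper_force: 0.0
```

```bash
python3 go.py 464.7 -362.2 48 17.6
```

```text
t 27.0 p [ 462.3 -352.   127.6] rot [-1.798e+02  1.000e-01  1.790e+01] F [ 1.  -0.2  1.2] w 54.3 g 0.0 q6 34.0
units at target yaw [-0.019  0.262  1.989] at current yaw [-0.02   0.262  1.989] turn units 0.048 rows>= 0.3
```

Emit:
send_rows --steps '[[[-0.02,0.13,0.2,0.04,0.6],[0,0.12,0.2,0,0.6],[0,0,0,0,0.6],[0,0,0,0,0.6],[0,0,0,0,0.6]]]'

```text
time_s: 27.4
ee_pos: [465.8, -364.1, 112.6]
ee_rot: [180.0, -0.0, 17.6]
force: [-0.6, 0.2, 0.6]
gripper_width: 54.8
gripper_force: 0.0
```

Emit:
send_rows --steps '[[[0,0,0,0,0.6],[0,0,0,0,0.6],[0,0,0,0,0.6]]]'

```text
time_s: 27.65
ee_pos: [465.8, -363.9, 112.6]
ee_rot: [180.0, -0.0, 17.6]
force: [0.8, 1.5, -0.5]
gripper_width: 55.0
gripper_force: 0.0
```

```bash
python3 go.py 464.7 -362.2 48 17.6
```

```text
t 27.6 p [ 465.8 -363.9  112.6] rot [180.   -0.   17.6] F [ 0.8  1.5 -0.5] w 55.0 g 0.0 q6 33.0
units at target yaw [-0.014 -0.05   1.616] at current yaw [-0.014 -0.05   1.616] turn units -0.002 rows>= 0.1
```

Emit:
send_rows --steps '[[[-0.01,-0.05,0.4,0,0.6],[0,0,0.5,0,0.6],[0,0,0.4,0,0.6],[0,0,0.3,0,0.6],[0,0,0,0,0.6]]]' --squeeze 40

```text
time_s: 28.07
ee_pos: [463.3, -360.9, 46.0]
ee_rot: [-179.8, 0.2, 17.6]
force: [-0.5, 0.2, -0.2]
gripper_width: 54.9
gripper_force: 0.0
```

Emit:
send_rows --steps '[[[0,0,0,0,0.6],[0,0,0,0,0.6],[0,0,0,0,0.6],[0,0,0,0,0],[0,0,0,0,0]]]'

```text
time_s: 28.48
ee_pos: [465.1, -362.4, 49.2]
ee_rot: [179.9, -0.0, 17.6]
force: [0.2, 0.4, 0.6]
gripper_width: 44.6
gripper_force: 0.0
```

Emit:
send_rows --steps '[[[0,0,0,0,0],[0,0,0,0,0],[0,0,0,0,0],[0,0,0,0,0],[0,0,0,0,0]]]'

```text
time_s: 28.9
ee_pos: [464.8, -362.2, 48.4]
ee_rot: [180.0, -0.0, 17.6]
force: [0.6, -0.8, 0.5]
gripper_width: 10.4
gripper_force: 0.3
```

Emit:
send_rows --steps '[[[0,0,0,0,0],[0,0,0,0,0],[0,0,0,0,0],[0,0,0,0,0]]]'

```text
time_s: 29.23
ee_pos: [464.8, -362.2, 48.4]
ee_rot: [180.0, -0.0, 17.6]
force: [-0.1, -1.1, -0.2]
gripper_width: 9.9
gripper_force: 40.0
```

```bash
python3 go.py 464.7 -362.2 48 17.6
```

```text
t 29.2 p [ 464.8 -362.2   48.4] rot [180.   -0.   17.6] F [-0.1 -1.1 -0.2] w 9.9 g 40.0 q6 33.0
units at target yaw [-0.002 -0.001  0.009] at current yaw [-0.002 -0.001  0.009] turn units -0.001 rows>= 0.0
```

Emit:
send_rows --steps '[[[0,0,-0.2,0,0],[0,0,-0.4,0,0],[0,0,-0.6,0,0],[0,0,-0.8,0,0],[0,0,-0.8,0,0]]]'

```text
time_s: 29.65
ee_pos: [464.0, -361.4, 161.3]
ee_rot: [-179.9, 0.1, 17.6]
force: [0.5, 0.2, -1.2]
gripper_width: 9.7
gripper_force: 40.0
```

Emit:
send_rows --steps '[[[0,0,-0.8,0,0],[0,0,-0.8,0,0],[0,0,-0.8,0,0],[0,0,0,-0.918,0],[0,0,0,-0.918,0]]]'

```text
time_s: 30.07
ee_pos: [465.4, -362.5, 259.7]
ee_rot: [179.7, -0.1, 30.5]
force: [-1.1, 0.5, -1.2]
gripper_width: 10.1
gripper_force: 40.0
```

Emit:
send_rows --steps '[[[0,0,0,-0.918,0],[0,0,0,-0.918,0],[0,0,0,-0.918,0],[0,0,0,-0.918,0],[0,0,0,-0.918,0]]]'

```text
time_s: 30.48
ee_pos: [464.4, -361.7, 256.7]
ee_rot: [-180.0, -0.0, 62.1]
force: [-0.0, -0.4, -1.0]
gripper_width: 9.7
gripper_force: 40.0
```

Emit:
send_rows --steps '[[[0,0,0,-0.918,0],[0,0,0,-0.918,0],[0,0,0,-0.918,0],[0,0,0,-0.918,0],[0,0,0,-0.918,0]]]'

```text
time_s: 30.9
ee_pos: [464.4, -361.7, 256.7]
ee_rot: [-180.0, -0.0, 93.6]
force: [0.7, 1.1, -0.2]
gripper_width: 10.0
gripper_force: 40.0
```

```bash
python3 go.py 638.5 12.7 250 181.7
python3 - <<'E'
from h import *
for n in ("top0","top1","last"):
    f=dict(np.load(n+".npz"));P=cloud(f)
    sub=np.zeros(P.shape[:2],bool); sub[120:165,240:285]=1
    m=sub&(P[...,2]>180)&(P[...,2]<192); v,u=np.nonzero(m)
    r=cv2.minAreaRect(np.c_[u,v].astype(np.float32))
    q=P[m]; rr=cv2.minAreaRect(q[:,:2].astype(np.float32))
    # ray cast of pixel rect centre to z=185
    def ray(u,v,z):
        K=f["intrinsics"];T=f["cam_to_world"];d=T[:3,:3]@np.array([(u-K[0,2])/K[0,0],(v-K[1,2])/K[1,1],1]);return T[:3,3]+d*(z-T[2,3])/d[2]
    hsv=cv2.cvtColor(f["pixels"],cv2.COLOR_RGB2HSV)
    c=np.round(r[0]).astype(int); w=np.zeros_like(sub); w[c[1]-9:c[1]+10,c[0]-6:c[0]+7]=1
    dk=w&(hsv[...,2]<hsv[...,2][m].mean()*0.7); y,x=np.nonzero(dk)
    print(n,r,ray(*r[0],185).round(1),rr, "slot",len(x),ray(x.mean(),y.mean(),183).round(1) if len(x) else 0)
E
```

```text
t 30.9 p [ 464.4 -361.7  256.7] rot [-180.    -0.    93.6] F [ 0.7  1.1 -0.2] w 10.0 g 40.0 q6 -43.0
units at target yaw [-4.628  9.226  0.168] at current yaw [9.064 4.938 0.168] turn units -12.809 rows>= 10.3
top0 ((260.5, 141.0), (14.0, 13.0), 90.0) [637.9  12.5 185. ] ((638.14697265625, 12.484247207641602), (33.729068756103516, 36.484947204589844), 89.06752014160156) slot 63 [625.8  13.2 183. ]
top1 ((260.5, 141.0), (14.0, 13.0), 90.0) [637.9  12.5 185. ] ((638.859130859375, 12.48044204711914), (33.77813720703125, 36.60303497314453), 88.97126770019531) slot 65 [626.5  13.2 183. ]
last ((260.5, 141.0), (14.0, 13.0), 90.0) [637.9  12.5 185. ] ((638.773681640625, 12.477773666381836), (33.76817321777344, 36.64277267456055), 88.9737548828125) slot 65 [626.5  13.2 183. ]
```

Emit:
send_rows --steps '[[[0,0,0,-0.915,0],[0,0,0,-0.915,0],[0,0,0,-0.915,0],[0,0,0,-0.915,0],[0,0,0,-0.915,0]]]'

```text
time_s: 31.32
ee_pos: [464.4, -361.7, 256.7]
ee_rot: [-180.0, -0.0, 125.1]
force: [-0.4, 0.6, -1.0]
gripper_width: 9.6
gripper_force: 40.0
```

Emit:
send_rows --steps '[[[0,0,0,-0.915,0],[0,0,0,-0.915,0],[0,0,0,-0.915,0],[0,0,0,-0.915,0],[0,0,0,-0.915,0]]]'

```text
time_s: 31.73
ee_pos: [464.4, -361.6, 256.7]
ee_rot: [180.0, -0.0, 156.6]
force: [0.5, 0.0, -0.9]
gripper_width: 9.6
gripper_force: 40.0
```

Emit:
send_rows --steps '[[[0,0,0,-0.915,0],[0,0,0,-0.915,0],[0,0,0,-0.915,0],[0,0,0,-0.915,0],[-0.42,0.84,0,0,0]]]'

```text
time_s: 32.15
ee_pos: [478.8, -332.1, 256.4]
ee_rot: [-179.8, -0.1, -178.7]
force: [1.2, -0.6, -1.5]
gripper_width: 9.9
gripper_force: 40.0
```

Emit:
send_rows --steps '[[[-0.42,0.84,0,0,0],[-0.42,0.84,0,0,0],[-0.42,0.84,0,0,0],[-0.42,0.84,0,0,0],[-0.42,0.84,0,0,0]]]'

```text
time_s: 32.57
ee_pos: [560.6, -156.2, 256.9]
ee_rot: [180.0, -0.0, -178.6]
force: [1.2, 0.4, -1.1]
gripper_width: 9.3
gripper_force: 40.0
```

Emit:
send_rows --steps '[[[-0.42,0.84,0,0,0],[-0.42,0.84,0,0,0],[-0.42,0.84,0,0,0],[-0.42,0.84,0,0,0],[0,0,0,0,0]]]'

```text
time_s: 32.98
ee_pos: [626.3, -15.6, 256.1]
ee_rot: [179.8, 0.1, -178.3]
force: [0.3, 0.3, -0.2]
gripper_width: 9.8
gripper_force: 40.0
```

Emit:
send_rows --steps '[[[0,0,0,0,0],[0,0,0,0,0],[0,0,0,0,0],[0,0,0,0,0],[0,0,0,0,0]]]'

```text
time_s: 33.4
ee_pos: [624.1, -23.3, 256.6]
ee_rot: [-180.0, 0.0, -178.7]
force: [0.0, -0.3, -0.2]
gripper_width: 9.9
gripper_force: 40.0
```

```bash
python3 go.py 638.8 12.6 235 181.7
```

```text
t 33.4 p [624.1 -23.3 256.6] rot [-180.     0.  -178.7] F [ 0.  -0.3 -0.2] w 9.9 g 40.0 q6 -94.0
units at target yaw [-0.395  0.887  0.541] at current yaw [-0.389  0.89   0.541] turn units -0.058 rows>= 1.0
```

Emit:
send_rows --steps '[[[-0.13,0.3,0,-0.06,0],[-0.13,0.3,0.25,0,0],[-0.13,0.29,0.25,0,0],[0,0,0,0,0],[0,0,0,0,0]]]'

```text
time_s: 33.82
ee_pos: [638.6, 15.2, 234.5]
ee_rot: [-180.0, -0.2, -178.1]
force: [0.5, 0.2, 0.2]
gripper_width: 9.8
gripper_force: 40.0
```

Emit:
send_rows --steps '[[[0,0,0,0,0],[0,0,0,0,0],[0,0,0,0,0],[0,0,0,0,0],[0,0,0,0,0]]]'

```text
time_s: 34.23
ee_pos: [639.1, 13.6, 236.7]
ee_rot: [-180.0, 0.0, -178.2]
force: [0.1, 0.2, -1.6]
gripper_width: 10.1
gripper_force: 40.0
```

```bash
python3 go.py 638.8 12.6 193.4 181.7
python3 - <<'E'
from h import *
f=grab("scene"); save(f,"scene5.png",(250,170,350,270),6)
E
```

```text
t 34.2 p [639.1  13.6 236.7] rot [-180.     0.  -178.2] F [ 0.1  0.2 -1.6] w 10.1 g 40.0 q6 -92.0
units at target yaw [ 0.007 -0.025  1.083] at current yaw [ 0.008 -0.025  1.083] turn units 0.013 rows>= 0.0
```

View pics/scene5.png

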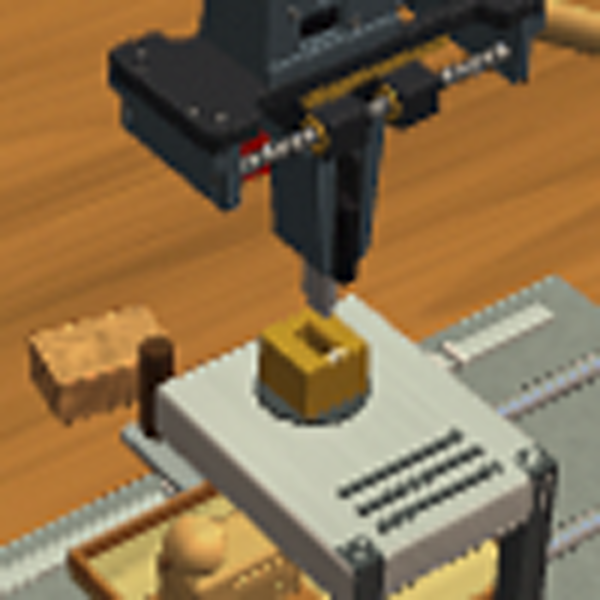

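The blade tip (crop 320,310) hangs just above the slot mouth (328,345). Inserting.

Emit:
send_rows --steps '[[[0,-0.025,0.15,0,0],[0,0,0.15,0,0],[0,0,0.15,0,0],[0,0,0,0,0],[0,0,0,0,0]]]'

```text
time_s: 34.7
ee_pos: [638.7, 12.9, 217.4]
ee_rot: [-180.0, -0.1, -178.2]
force: [0.0, 0.1, -1.4]
gripper_width: 9.9
gripper_force: 40.0
```

Emit:
send_rows --steps '[[[0,0,0.05,0,0],[0,0,0.05,0,0],[0,0,0.05,0,0],[0,0,0,0,0],[0,0,0,0,0]]]'

```text
time_s: 35.12
ee_pos: [639.0, 13.0, 212.3]
ee_rot: [-180.0, -0.0, -178.2]
force: [0.8, -0.6, -1.0]
gripper_width: 9.8
gripper_force: 40.0
```

```bash
python3 go.py 638.8 12.6 193.4 181.7
```

```text
t 35.1 p [639.   13.  212.3] rot [-180.    -0.  -178.2] F [ 0.8 -0.6 -1. ] w 9.8 g 40.0 q6 -92.0
units at target yaw [ 0.006 -0.009  0.472] at current yaw [ 0.006 -0.009  0.472] turn units 0.017 rows>= 0.0
```

Emit:
send_rows --steps '[[[0,0,0.12,0,0],[0,0,0.12,0,0],[0,0,0.12,0,0],[0,0,0.08,0,0],[0,0,0,0,0]]]'

```text
time_s: 35.53
ee_pos: [638.7, 12.9, 193.9]
ee_rot: [-180.0, -0.1, -178.2]
force: [0.7, -0.5, -0.9]
gripper_width: 9.8
gripper_force: 40.0
```

Emit:
send_rows --steps '[[[0,0,0.02,0,0],[0,0,0,0,0],[0,0,0,0,0],[0,0,0,0,0],[0,0,0,0,0]]]'

```text
time_s: 35.95
ee_pos: [639.1, 13.0, 194.1]
ee_rot: [-180.0, 0.0, -178.2]
force: [-0.6, -0.3, -1.1]
gripper_width: 9.8
gripper_force: 40.0
```

```bash
python3 go.py 638.8 12.6 193.4 181.7
```

```text
t 36.0 p [639.1  13.  194.1] rot [-180.     0.  -178.2] F [-0.6 -0.3 -1.1] w 9.8 g 40.0 q6 -92.0
units at target yaw [ 0.009 -0.009  0.016] at current yaw [ 0.009 -0.009  0.016] turn units 0.017 rows>= 0.0
```

Emit:
send_rows --steps '[[[0,0,0,0.5,0],[0,0,0,0.9,0],[0,0,0,0.9,0],[0,0,0,0.9,0],[0,0,0,0.9,0]]]'

```text
time_s: 36.37
ee_pos: [638.7, 12.2, 194.0]
ee_rot: [-179.9, 0.0, 153.3]
force: [-1.0, -1.2, -0.1]
gripper_width: 9.7
gripper_force: 40.0
```

Emit:
send_rows --steps '[[[0,0,0,0.9,0],[0,0,0,0.9,0],[0,0,0,0.9,0],[0,0,0,0.9,0],[0,0,0,0.9,0]]]'

```text
time_s: 36.78
ee_pos: [639.0, 12.5, 194.1]
ee_rot: [-180.0, 0.0, 122.4]
force: [-1.1, 0.2, 0.6]
gripper_width: 9.8
gripper_force: 40.0
```

Emit:
send_rows --steps '[[[0,0,0,0.9,0],[0,0,0,0.9,0],[0,0,0,0.9,0],[0,0,0,0.9,0],[0,0,0,0.9,0]]]'

```text
time_s: 37.2
ee_pos: [639.4, 12.7, 194.1]
ee_rot: [179.9, 0.0, 91.5]
force: [1.2, 0.3, -1.2]
gripper_width: 9.6
gripper_force: 40.0
```

```bash
python3 go.py 638.8 12.6 193.4 91.7
python3 - <<'E'
from h import *
print(env.state()["torque"])
E
```

```text
t 37.2 p [639.4  12.7 194.1] rot [179.9   0.   91.5] F [ 1.2  0.3 -1.2] w 9.6 g 40.0 q6 -1.0
units at target yaw [-0.002 -0.016  0.016] at current yaw [-0.002 -0.016  0.016] turn units -0.036 rows>= 0.0
[-0.11176845 -0.29379923  0.07719478]
```

Emit:
send_rows --steps '[[[0,0,0.01,0.5,0],[0,0,0,0,0],[0,0,0,0,0],[0,0,0,0,0],[0,0,0,0,0]]]'

```text
time_s: 37.62
ee_pos: [639.5, 12.9, 193.8]
ee_rot: [179.9, 0.0, 88.4]
force: [0.8, -0.3, 0.6]
gripper_width: 10.0
gripper_force: 40.0
```

Emit:
send_rows --steps '[[[0,0,0,0,0],[0,0,0,0,0],[0,0,0,0,0],[0,0,0,0,0],[0,0,0,0,0]]]'

```text
time_s: 38.03
ee_pos: [639.4, 12.9, 193.7]
ee_rot: [179.9, 0.0, 88.3]
force: [1.7, -0.8, 0.8]
gripper_width: 10.0
gripper_force: 40.0
```

Emit:
send_rows --steps '[[[0,0,0,0,0],[0,0,0,0,0],[0,0,0,0,0],[0,0,0,0,0],[0,0,0,0,0]]]'

```text
time_s: 38.45
ee_pos: [639.4, 12.9, 193.7]
ee_rot: [180.0, 0.0, 88.3]
force: [3.1, -1.7, 1.1]
gripper_width: 10.0
gripper_force: 40.0
```

Emit:
send_rows --steps '[[[0,0,0,0,0],[0,0,0,0,0],[0,0,0,0,0],[0,0,0,0,0],[0,0,0,0,0]]]'

```text
time_s: 38.87
ee_pos: [639.4, 12.9, 193.7]
ee_rot: [180.0, 0.0, 88.3]
force: [4.1, -1.2, 0.9]
gripper_width: 9.9
gripper_force: 40.0
```

Emit:
send_rows --steps '[[[0,0,0,0,0],[0,0,0,0,0],[0,0,0,0,0],[0,0,0,0,0],[0,0,0,0,0]]]'

```text
time_s: 39.28
ee_pos: [639.3, 12.9, 193.7]
ee_rot: [180.0, 0.0, 88.3]
force: [3.9, -1.0, 0.8]
gripper_width: 9.6
gripper_force: 40.0
```

Emit:
send_rows --steps '[[[0,0,0,0,0],[0,0,0,0,0],[0,0,0,0,0],[0,0,0,0,0],[0,0,0,0,0]]]'

```text
time_s: 39.7
ee_pos: [639.3, 13.0, 193.7]
ee_rot: [180.0, 0.0, 88.3]
force: [4.8, -0.4, 2.0]
gripper_width: 9.7
gripper_force: 40.0
```

Emit:
send_rows --steps '[[[0,0,0,0,0],[0,0,0,0,0],[0,0,0,0,0],[0,0,0,0,0],[0,0,0,0,0]]]'

```text
time_s: 40.12
ee_pos: [639.3, 12.9, 193.7]
ee_rot: [180.0, 0.0, 88.3]
force: [5.5, -0.8, 2.3]
gripper_width: 10.2
gripper_force: 40.0
```

Emit:
send_rows --steps '[[[0,0,0,0,0],[0,0,0,0,0],[0,0,0,0,0],[0,0,0,0,0],[0,0,0,0,0]]]'

```text
time_s: 40.53
ee_pos: [639.3, 13.0, 193.7]
ee_rot: [180.0, 0.0, 88.3]
force: [5.4, -0.6, 1.6]
gripper_width: 9.7
gripper_force: 40.0
```

```bash
python3 go.py 638.8 12.6 193.4 181.7
python3 - <<'E'
from h import *
print(env.state()["torque"])
f=grab("scene"); save(f,"scene6.png",(240,170,360,270),6)
E
```

```text
t 40.5 p [639.3  13.  193.7] rot [180.    0.   88.3] F [ 5.4 -0.6  1.6] w 9.7 g 40.0 q6 2.0
units at target yaw [ 0.013 -0.009  0.006] at current yaw [-0.009 -0.012  0.006] turn units -13.584 rows>= 0.0
[-0.24716846 -1.14889745  0.00633604]
```

View pics/scene6.png

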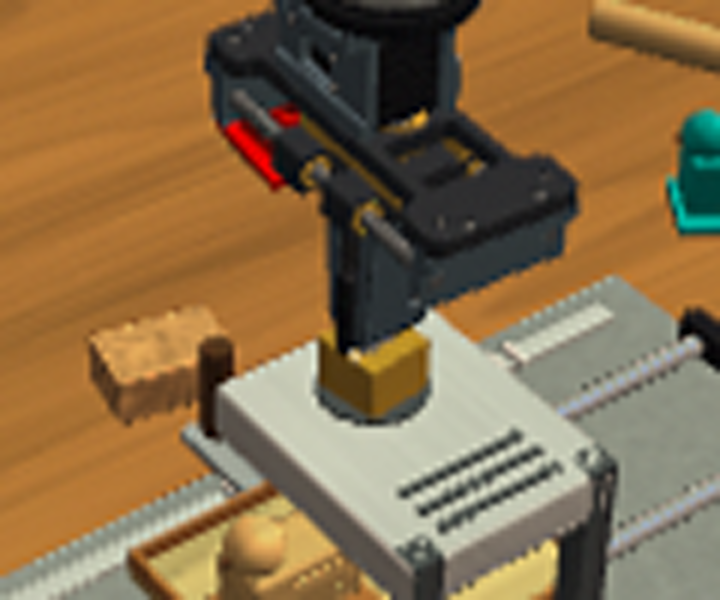

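Key is fully in the barrel (crop 370,345) and turned. Lamp was on for over 3 s, so I turn it back off.

Emit:
send_rows --steps '[[[0,0,0,-0.5,0],[0,0,0,-0.9,0],[0,0,0,-0.9,0],[0,0,0,-0.9,0],[0,0,0,-0.9,0]]]'

```text
time_s: 41.0
ee_pos: [638.5, 13.3, 193.3]
ee_rot: [-180.0, -0.1, 116.8]
force: [4.2, -0.5, 1.0]
gripper_width: 10.1
gripper_force: 40.0
```

Emit:
send_rows --steps '[[[0,0,0,-0.9,0],[0,0,0,-0.9,0],[0,0,0,-0.9,0],[0,0,0,-0.9,0],[0,0,0,-0.9,0]]]'

```text
time_s: 41.42
ee_pos: [638.2, 12.9, 193.4]
ee_rot: [-179.9, -0.1, 147.7]
force: [3.3, -0.6, 1.9]
gripper_width: 9.6
gripper_force: 40.0
```

Emit:
send_rows --steps '[[[0,0,0,-0.9,0],[0,0,0,-0.9,0],[0,0,0,-0.9,0],[0,0,0,-0.9,0],[0,0,0,-0.6,0]]]'

```text
time_s: 41.83
ee_pos: [637.8, 12.2, 193.4]
ee_rot: [-179.9, -0.2, 176.6]
force: [1.3, -3.0, 1.7]
gripper_width: 9.6
gripper_force: 40.0
```

Emit:
send_rows --steps '[[[0,0,0,-0.4,0],[0,0,0,-0.4,0],[0,0,0,0,0],[0,0,0,0,0],[0,0,0,0,0]]]'

```text
time_s: 42.25
ee_pos: [637.8, 12.1, 193.3]
ee_rot: [-179.9, -0.2, -178.2]
force: [-1.0, -4.9, 3.2]
gripper_width: 9.9
gripper_force: 40.0
```

```bash
python3 go.py 638.8 12.6 193.4 181.7
python3 - <<'E'
from h import *
print(env.state()["torque"])
E
```

```text
t 42.2 p [637.8  12.1 193.3] rot [-179.9   -0.2 -178.2] F [-1.  -4.9  3.2] w 9.9 g 40.0 q6 -92.0
units at target yaw [-0.024  0.012 -0.002] at current yaw [-0.024  0.012 -0.002] turn units 0.009 rows>= 0.0
[-0.80252578 -0.12060742 -0.03561817]
```

Emit:
send_rows --steps '[[[0,0,0,-0.5,0],[0,0,0,-0.5,0],[0,0,0,-0.4,0],[0,0,0,0,0],[0,0,0,0,0]]]'

```text
time_s: 42.67
ee_pos: [637.8, 11.9, 193.4]
ee_rot: [-179.9, -0.2, -168.6]
force: [-0.7, -5.2, 3.8]
gripper_width: 9.5
gripper_force: 40.0
```

```bash
python3 go.py 638.8 12.6 193.4 181.7
python3 - <<'E'
from h import *
print(env.state()["torque"])
E
```

```text
t 42.7 p [637.8  11.9 193.4] rot [-179.9   -0.2 -168.6] F [-0.7 -5.2  3.8] w 9.5 g 40.0 q6 -101.0
units at target yaw [-0.024  0.017 -0.001] at current yaw [-0.027  0.013 -0.001] turn units 1.411 rows>= 0.0
[-0.97047962 -0.09699934  0.05196838]
```

Emit:
send_rows --steps '[[[0,0,0,0.7,0],[0,0,0,0.6,0],[0,0,-0.1,0,0],[0,0,-0.2,0,0],[0,0,-0.3,0,0]]]'

```text
time_s: 43.08
ee_pos: [637.7, 13.2, 216.1]
ee_rot: [180.0, -0.3, -177.4]
force: [0.1, -1.3, -1.1]
gripper_width: 9.5
gripper_force: 40.0
```

Emit:
send_rows --steps '[[[0,0,-0.4,0,0],[0,0,-0.6,0,0],[0,0,0,0,0],[0,0,0,0,0],[0,0,0,0,0]]]'

```text
time_s: 43.5
ee_pos: [638.3, 13.5, 256.7]
ee_rot: [179.9, -0.1, -177.4]
force: [0.6, -0.5, -1.6]
gripper_width: 9.7
gripper_force: 40.0
```

```bash
python3 go.py 464.8 -362.2 257 181.7 464.8 -362.2 100 17.6
python3 - <<'E'
from h import *
f=grab("scene"); save(f,"scene7.png",(240,150,360,270),5)
E
```

```text
t 43.5 p [638.3  13.5 256.7] rot [ 1.799e+02 -1.000e-01 -1.774e+02] F [ 0.6 -0.5 -1.6] w 9.7 g 40.0 q6 -92.0
units at target yaw [ 4.613e+00 -9.261e+00 -8.000e-03] at current yaw [ 4.750e+00 -9.191e+00 -8.000e-03] turn units 0.124 rows>= 10.3
units at target yaw [0.    0.    3.925] at current yaw [-0.     0.     3.925] turn units 23.869 rows>= 0.0
```

View pics/scene7.png

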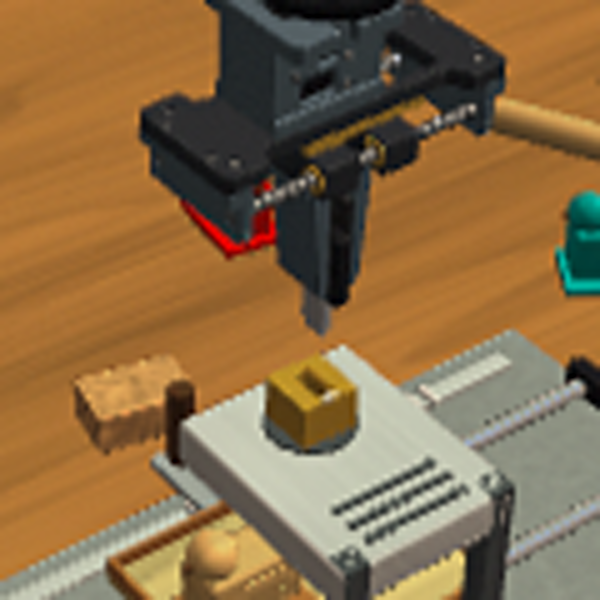

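The key is out and the slot is back in its off orientation; the carrier still sits under the hood. Carry the key back to the stand.

Emit:
send_rows --steps '[[[0.432,-0.835,0,0,0],[0.432,-0.835,0,0,0],[0.432,-0.835,0,0,0],[0.432,-0.835,0,0,0],[0.432,-0.835,0,0,0]]]'

```text
time_s: 43.97
ee_pos: [558.3, -158.4, 256.1]
ee_rot: [179.9, -0.2, -177.4]
force: [-0.0, -0.2, -0.0]
gripper_width: 9.8
gripper_force: 40.0
```

Emit:
send_rows --steps '[[[0.432,-0.835,0,0,0],[0.432,-0.835,0,0,0],[0.432,-0.835,0,0,0],[0.432,-0.835,0,0,0],[0.432,-0.835,0,0,0]]]'

```text
time_s: 44.38
ee_pos: [479.4, -329.0, 256.2]
ee_rot: [179.9, -0.1, -177.5]
force: [0.6, -0.1, 0.2]
gripper_width: 9.9
gripper_force: 40.0
```

Emit:
send_rows --steps '[[[0.432,-0.835,0,0,0],[0,0,0,0.92,0],[0,0,0,0.92,0],[0,0,0,0.92,0],[0,0,0,0.92,0]]]'

```text
time_s: 44.8
ee_pos: [464.4, -362.1, 255.9]
ee_rot: [179.9, -0.2, 156.9]
force: [0.0, -0.3, -1.3]
gripper_width: 10.1
gripper_force: 40.0
```

Emit:
send_rows --steps '[[[0,0,0,0.92,0],[0,0,0,0.92,0],[0,0,0,0.92,0],[0,0,0,0.92,0],[0,0,0,0.92,0]]]'

```text
time_s: 45.22
ee_pos: [464.6, -361.6, 255.9]
ee_rot: [-180.0, -0.2, 125.3]
force: [-0.0, -0.1, -0.3]
gripper_width: 9.5
gripper_force: 40.0
```

Emit:
send_rows --steps '[[[0,0,0,0.92,0],[0,0,0,0.92,0],[0,0,0,0.92,0],[0,0,0,0.92,0],[0,0,0,0.92,0]]]'

```text
time_s: 45.63
ee_pos: [464.7, -361.6, 256.0]
ee_rot: [-179.9, -0.2, 93.7]
force: [-1.2, -0.8, -0.2]
gripper_width: 9.7
gripper_force: 40.0
```

Emit:
send_rows --steps '[[[0,0,0,0.92,0],[0,0,0,0.92,0],[0,0,0,0.92,0],[0,0,0,0.92,0],[0,0,0,0.92,0]]]'

```text
time_s: 46.05
ee_pos: [464.7, -361.6, 256.0]
ee_rot: [-179.8, -0.1, 62.0]
force: [-0.5, -0.4, -0.4]
gripper_width: 9.5
gripper_force: 40.0
```

Emit:
send_rows --steps '[[[0,0,0,0.92,0],[0,0,0,0.92,0],[0,0,0,0.92,0],[0,0,0,0.92,0],[0,0,0,0.92,0]]]'

```text
time_s: 46.47
ee_pos: [464.6, -361.6, 256.0]
ee_rot: [-179.8, 0.0, 30.4]
force: [0.0, -0.1, -0.4]
gripper_width: 9.8
gripper_force: 40.0
```

Emit:
send_rows --steps '[[[0,0,0.8,0.92,0],[0,0,0.8,0.92,0],[0,0,0.8,0,0],[0,0,0.8,0,0],[0,0,0,0,0]]]'

```text
time_s: 46.88
ee_pos: [460.8, -358.6, 122.0]
ee_rot: [-179.2, 0.5, 18.1]
force: [-0.9, 0.9, -1.4]
gripper_width: 9.6
gripper_force: 40.0
```

```bash
python3 go.py 464.8 -362.2 95 17.6
```

```text
t 46.9 p [ 460.8 -358.6  122. ] rot [-179.2    0.5   18.1] F [-0.9  0.9 -1.4] w 9.6 g 40.0 q6 33.0
units at target yaw [0.068 0.115 0.675] at current yaw [0.067 0.116 0.675] turn units 0.067 rows>= 0.1
```

Emit:
send_rows --steps '[[[0,0,0.3,0.06,0],[0,0,0,0,0],[0,0,0,0,0],[0,0,0,0,0],[0,0,0,0,0]]]'

```text
time_s: 47.3
ee_pos: [465.8, -362.8, 119.0]
ee_rot: [179.9, -0.1, 17.6]
force: [0.5, 0.2, 0.2]
gripper_width: 9.8
gripper_force: 40.0
```

Emit:
send_rows --steps '[[[0,0,0,0,0],[0,0,0,0,0],[0,0,0,0,0],[0,0,0,0,0],[0,0,0,0,0]]]'

```text
time_s: 47.72
ee_pos: [465.2, -362.4, 117.7]
ee_rot: [180.0, -0.0, 17.6]
force: [-0.3, -0.7, -0.9]
gripper_width: 10.3
gripper_force: 40.0
```

```bash
python3 go.py 464.8 -362.2 80 17.6
```

```text
t 47.7 p [ 465.2 -362.4  117.7] rot [180.   -0.   17.6] F [-0.3 -0.7 -0.9] w 10.3 g 40.0 q6 33.0
units at target yaw [-0.008 -0.009  0.942] at current yaw [-0.008 -0.009  0.942] turn units 0.004 rows>= 0.0
```

Emit:
send_rows --steps '[[[-0.01,-0.01,0.4,0,0],[0,0,0.3,0,0],[0,0,0.2,0,0],[0,0,0.05,0,0],[0,0,0.05,0,0]]]'

```text
time_s: 48.13
ee_pos: [464.7, -362.1, 77.3]
ee_rot: [-180.0, 0.0, 17.6]
force: [0.8, 0.7, -1.0]
gripper_width: 9.7
gripper_force: 40.0
```

Emit:
send_rows --steps '[[[0,0,0.05,0,0],[0,0,0.05,0,0],[0,0,0.05,0,0],[0,0,0.05,0,0],[0,0,0.05,0,0]]]'

```text
time_s: 48.55
ee_pos: [464.8, -362.2, 67.6]
ee_rot: [180.0, -0.0, 17.6]
force: [0.1, 0.1, 0.0]
gripper_width: 9.9
gripper_force: 40.0
```

```bash
python3 go.py 464.8 -362.2 48.4 17.6
```

```text
t 48.5 p [ 464.8 -362.2   67.6] rot [180.   -0.   17.6] F [0.1 0.1 0. ] w 9.9 g 40.0 q6 33.0
units at target yaw [-0.001 -0.001  0.481] at current yaw [-0.001 -0.001  0.481] turn units 0.004 rows>= 0.0
```

Smoothly in the slot. Finish, release, lift.

Emit:
send_rows --steps '[[[0,0,0.12,0,0],[0,0,0.12,0,0],[0,0,0.12,0,0],[0,0,0.11,0,0],[0,0,0,0,0]]]'

```text
time_s: 48.97
ee_pos: [464.7, -362.1, 48.4]
ee_rot: [-180.0, 0.0, 17.6]
force: [0.0, 0.7, -0.6]
gripper_width: 9.8
gripper_force: 40.0
```

Emit:
send_rows --steps '[[[0,0,0,0,0],[0,0,0,0,0],[0,0,0,0,0.5],[0,0,0,0,0.5],[0,0,0,0,0.5]]]'

```text
time_s: 49.38
ee_pos: [464.8, -362.2, 48.8]
ee_rot: [180.0, -0.0, 17.6]
force: [-0.6, -0.9, 0.8]
gripper_width: 27.3
gripper_force: 0.0
```

Emit:
send_rows --steps '[[[0,0,0,0,0.5],[0,0,0,0,0.5],[0,0,0,0,0.5],[0,0,-0.3,0,0.5],[0,0,-0.8,0,0.5]]]'

```text
time_s: 49.8
ee_pos: [462.1, -360.1, 89.1]
ee_rot: [-179.5, 0.3, 17.6]
force: [-0.5, 0.4, 0.2]
gripper_width: 45.4
gripper_force: 0.0
```

Emit:
send_rows --steps '[[[0,0,-0.8,0,0.6],[0,0,-0.8,0,0.6],[0.03,-0.845,0,0,0.6],[0.03,-0.845,0,0,0.6],[0.03,-0.845,0,0,0.6]]]'

```text
time_s: 50.22
ee_pos: [437.2, -263.7, 157.3]
ee_rot: [179.9, -0.1, 17.6]
force: [1.1, 0.7, -0.2]
gripper_width: 54.6
gripper_force: 0.0
```

Emit:
send_rows --steps '[[[0,-0.845,0,0.78,0.6],[0,-0.845,0,0.78,0.6],[0,-0.845,0,0.75,0.6],[0,0,0,0,0.6],[0,0,0,0,0.6]]]'

```text
time_s: 50.63
ee_pos: [415.8, -164.5, 157.1]
ee_rot: [180.0, -0.0, 2.0]
force: [0.3, -0.7, 0.6]
gripper_width: 54.7
gripper_force: 0.0
```

```bash
python3 car.py; python3 go.py 512.7 7.6 155 1.7
```

```text
post 32 [514.    8.4  93.3] ext [17. 17. 10.]
stand 248 mean [ 475.8 -364.6   40.7] rect [ 464.6 -363.3] [70.1 61.4] 18.4
key 58 mean [ 466.4 -359.3   83.6] rect [ 464.4 -360. ] [39.8 11.4] 16.5
heads in tray 46 [641.4 -58.4 101.9]
t 50.7 p [ 416.3 -165.6  157.1] rot [ 1.799e+02 -1.000e-01  1.900e+00] F [ 0.3 -0.2  0.7] w 54.8 g 0.0 q6 65.0
units at target yaw [ 2.536 -4.257  0.054] at current yaw [ 2.55  -4.249  0.054] turn units 0.026 rows>= 5.0
```

Emit:
send_rows --steps '[[[0.425,-0.71,0,0.03,0.6],[0.425,-0.71,0,0,0.6],[0.425,-0.71,0,0,0.6],[0.425,-0.71,0,0,0.6],[0.425,-0.71,0,0,0.6]]]'

```text
time_s: 51.1
ee_pos: [498.6, -21.4, 156.8]
ee_rot: [180.0, -0.1, 1.5]
force: [-0.5, -0.7, 0.4]
gripper_width: 54.7
gripper_force: 0.0
```

Emit:
send_rows --steps '[[[0.425,-0.71,0,0,0.6],[0,0,0,0,0.6],[0,0,0,0,0.6],[0,0,0,0,0.6],[0,0,0,0,0.6]]]'

```text
time_s: 51.52
ee_pos: [512.9, 6.0, 156.6]
ee_rot: [180.0, 0.0, 1.5]
force: [-1.0, 0.1, 0.1]
gripper_width: 55.0
gripper_force: 0.0
```

```bash
python3 go.py 512.7 7.6 53 1.7
```

```text
t 51.5 p [512.9   6.  156.6] rot [180.    0.    1.5] F [-1.   0.1  0.1] w 55.0 g 0.0 q6 88.0
units at target yaw [-0.005 -0.04   2.589] at current yaw [-0.005 -0.04   2.589] turn units -0.036 rows>= 0.0
```

Emit:
send_rows --steps '[[[0,-0.04,0.7,-0.04,0.6],[0,0,0.8,0,0.6],[0,0,0.7,0,0.6],[0,0,0.38,0,0.6],[0,0,0,0,0.6]]]' --squeeze 30

```text
time_s: 51.93
ee_pos: [510.0, 7.7, 50.5]
ee_rot: [180.0, 0.4, 1.7]
force: [0.1, 0.1, -0.3]
gripper_width: 54.8
gripper_force: 0.0
```

Emit:
send_rows --steps '[[[0,0,0,0,0.6],[0,0,0,0,0],[0,0,0,0,0],[0,0,0,0,0],[0,0,0,0,0]]]'

```text
time_s: 52.35
ee_pos: [513.9, 9.0, 54.6]
ee_rot: [180.0, -0.1, 1.8]
force: [0.3, 0.3, -0.7]
gripper_width: 31.0
gripper_force: 0.0
```

Emit:
send_rows --steps '[[[0,0,0,0,0],[0,0,0,0,0],[0,0,0,0,0],[0,0,0,0,0],[0,0,0,0,0]]]'

```text
time_s: 52.77
ee_pos: [513.5, 8.2, 54.0]
ee_rot: [179.9, -0.0, 1.9]
force: [-0.9, -5.6, 3.7]
gripper_width: 17.4
gripper_force: 30.0
```

```bash
python3 go.py 517.9 -167.4 53 1.7
```

```text
t 52.8 p [513.5   8.2  54. ] rot [179.9  -0.    1.9] F [-0.9 -5.6  3.7] w 17.4 g 30.0 q6 88.0
units at target yaw [-0.02   4.391  0.026] at current yaw [-0.033  4.391  0.026] turn units 0.024 rows>= 4.4
```

Emit:
send_rows --steps '[[[0,0.08,0,0.02,0],[0,0.16,0,0,0],[0,0.24,0,0,0],[0,0.24,0,0,0],[0,0.24,0,0,0]]]'

```text
time_s: 53.18
ee_pos: [514.8, -29.7, 54.0]
ee_rot: [-180.0, -0.1, 1.7]
force: [-0.0, 1.9, 5.8]
gripper_width: 17.7
gripper_force: 30.0
```

Emit:
send_rows --steps '[[[0,0.24,0,0,0],[0,0.24,0,0,0],[0,0.24,0,0,0],[0,0.24,0,0,0],[0,0.24,0,0,0]]]'

```text
time_s: 53.6
ee_pos: [516.5, -78.2, 54.0]
ee_rot: [180.0, -0.1, 1.6]
force: [0.2, 0.2, 4.7]
gripper_width: 17.2
gripper_force: 30.0
```

Emit:
send_rows --steps '[[[0,0.24,0,0,0],[0,0.24,0,0,0],[0,0.24,0,0,0],[0,0.24,0,0,0],[0,0.24,0,0,0]]]'

```text
time_s: 54.02
ee_pos: [518.1, -126.3, 54.0]
ee_rot: [180.0, -0.1, 1.6]
force: [1.3, 1.4, 4.1]
gripper_width: 17.4
gripper_force: 30.0
```

Emit:
send_rows --steps '[[[0,0.24,0,0,0],[0,0.24,0,0,0],[0,0.24,0,0,0],[0,0.16,0,0,0],[0,0.15,0,0,0]]]'

```text
time_s: 54.43
ee_pos: [519.5, -167.3, 54.0]
ee_rot: [180.0, -0.1, 1.6]
force: [2.5, 0.6, 3.8]
gripper_width: 17.3
gripper_force: 30.0
```

Emit:
send_rows --steps '[[[0,0,0,0,0],[0,0,0,0,0],[0,0,0,0,0],[0,0,0,0,0],[0,0,0,0,0]]]'

```text
time_s: 54.85
ee_pos: [519.5, -167.5, 54.0]
ee_rot: [179.9, -0.1, 1.7]
force: [2.7, -2.8, 5.3]
gripper_width: 17.6
gripper_force: 30.0
```

```bash
python3 go.py 517.9 -167.4 53 1.7
```

```text
t 54.9 p [ 519.5 -167.5   54. ] rot [ 1.799e+02 -1.000e-01  1.700e+00] F [ 2.7 -2.8  5.3] w 17.6 g 30.0 q6 69.0
units at target yaw [-0.039 -0.004  0.025] at current yaw [-0.039 -0.004  0.025] turn units -0.003 rows>= 0.0
```

Emit:
send_rows --steps '[[[0,0,0,0,0.5],[0,0,0,0,0.5],[0,0,0,0,0.5],[0,0,0,0,0.5],[0,0,0,0,0.5]]]'

```text
time_s: 55.27
ee_pos: [517.6, -166.1, 53.0]
ee_rot: [-180.0, 0.1, 1.7]
force: [-0.2, 0.7, 0.7]
gripper_width: 45.2
gripper_force: 0.0
```

Emit:
send_rows --steps '[[[0,0,-0.5,0,0.5],[0,0,-0.8,0,0.5],[0,0,-0.8,0,0.5],[0,0,-0.8,0,0.5],[-0.8,0,0,0,0.5]]]'

```text
time_s: 55.68
ee_pos: [494.7, -169.3, 176.0]
ee_rot: [179.7, -1.0, 1.8]
force: [1.1, -0.4, 0.4]
gripper_width: 45.4
gripper_force: 0.0
```

Emit:
send_rows --steps '[[[-0.6,-0.7,0,0,0.5],[-0.6,-0.7,0,0,0.5],[0,-0.9,0,0,0.5],[0,-0.9,0,0,0.5],[0,-0.9,0,0,0.5]]]'

```text
time_s: 56.1
ee_pos: [432.5, -3.6, 169.6]
ee_rot: [180.0, -0.0, 1.6]
force: [0.6, 0.5, 0.0]
gripper_width: 45.5
gripper_force: 0.0
```

Emit:
send_rows --steps '[[[0,-0.6,0,0,0.5],[0,0,0,0,0.5],[0,0,0,0,0.5],[0,0,0,0,0.5],[0,0,0,0,0.5]]]'

```text
time_s: 56.52
ee_pos: [432.8, 18.3, 169.4]
ee_rot: [180.0, 0.0, 1.6]
force: [-0.3, 0.4, 0.6]
gripper_width: 45.6
gripper_force: 0.0
```

```bash
python3 car.py; python3 go.py 0 0 0 0
python3 - <<'E'
from h import *
f=dict(np.load("last.npz"));P=cloud(f); save(f,"top6.png",(220,90,440,250),3)
Q=P[110:200,260:365].reshape(-1,3); Q=Q[(Q[:,2]>40)&(Q[:,2]<48)&(Q[:,1]<-50)]; print("rim",cv2.minAreaRect(Q[:,:2].astype(np.float32)))
E
```

```text
post 34 [ 520.6 -165.8   92.9] ext [16. 16. 12.]
stand 400 mean [ 464.3 -360.    40.3] rect [ 464.8 -363.1] [69.9 62.9] 17.9
key 70 mean [ 463.8 -359.6   82.9] rect [ 463.9 -360.6] [41. 12.] 17.7
heads in tray 145 [ 633.6 -183.2  101.7]
t 56.6 p [432.9  18.1 169.4] rot [180.    0.    1.6] F [0.4 0.4 0.2] w 45.5 g 0.0 q6 89.0
units at target yaw [-10.822   0.454   4.235] at current yaw [-10.831   0.154   4.235] turn units 0.23 rows>= 10.8
rim ((616.0750732421875, -163.59683227539062), (205.12550354003906, 185.06887817382812), 1.9049603939056396)
```

View pics/top6.png

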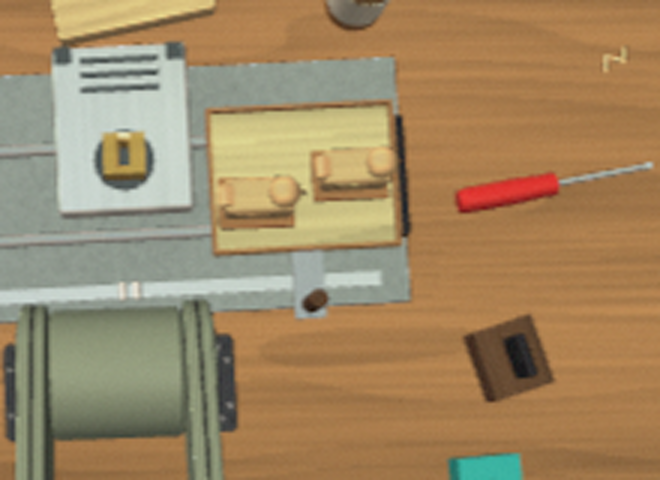

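The carrier is at the right end with both birds upright in it (crop 255,195 and 350,170). The key is in the brown stand (520,355), the switch is off and the robot is clear.

```bash
python3 -c "
from workcell import env
print(env.job_done())"
```

```text
the job is handed in; nothing more can be done
None
```

I handed the job in at about 57 s. Both birds were cured and sit upright in the carrier at the exit detent, with the switch off and the key back in its stand; no verdict came back, so this rests on the last camera check.

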